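# Scene change on the miniature stage: fetch the boat from behind the buildings

### The job

The rowing boat is wanted for the next scene but is boxed in by three model buildings on the miniature stage: first set the house, the tower and the shed over on the cork side board, all three standing there together, then lift the boat out and set it flat on its plinth, lengthways between the four wooden chocks (bow either way). Then put each building back on the very spot on the stage where it stood before, upright and square with the stage. Knock nothing over and leave the bottle, the globe and the tape roll where they are.

Things in the scene. Friction and masses are not known exactly. Their poses are not given: they have to be found in the camera images.
- stage: fixed wooden platform 200 (x) x 330 (y) x 18 mm with a grey top; origin at the centre of its underside (top 18 mm above it); x away from the robot, y along its length. The buildings stand on it in a row along y, in any order, 98 mm apart, 40 mm nearer the robot than its centre line. The boat lies along y close behind them, about 27 mm beyond the centre line, too near for a gripper to get in between.
- house: loose model house with white plaster walls, dark timber framing and a dark gabled roof: walls 50 (x) x 44 (y) mm and 75 mm high with plain vertical sides, ridge (along x) 103 mm high; origin at the centre of its underside; stands square with the stage to within a few degrees (x along the stage's x). Grip it across its 44 mm width (y). About 0.17 kg.
- tower: loose round stone-grey tower: 44 mm diameter, vertical wall 80 mm high, dark conical roof to 108 mm; origin at the centre of its underside, z up. About 0.18 kg.
- shed: loose low wooden shed with a flat cardboard roof: 56 (x) x 44 (y) mm, 56 mm high with vertical sides; origin at the centre of its underside; stands square with the stage to within a few degrees (x along the stage's x). Grip it across its 44 mm width (y). About 0.14 kg.
- boat: loose model rowing boat, dark wood, open on top, flat-bottomed: 170 mm long, 56 mm beam, 50 mm high, 0.22 kg. Origin on its underside; x to the pointed bow (95 mm ahead of the origin; flat stern 75 mm behind it), y across the beam. Sides vertical and parallel from 75 mm behind to 55 mm ahead of the origin: grip across the beam, near the origin. Seats 35 mm above the underside.
- side_board: fixed cork board, the side area: 300 (x) x 130 (y) x 12 mm, plain and flat; origin at the centre of its underside, so its top is 12 mm above the origin; x along its length. It stands to the robot's left or right of the stage. Where on it each building stands, and how it is turned, does not matter.
- plinth: fixed white-painted plate 210 (x) x 110 (y) x 10 mm; origin at the centre of its underside (boat rests 10 mm above it), x along its length. Four dark chocks, 8 mm high, stand on it 37 to 73 mm from the centre along x, either side; clear width between them (y) 74 mm. The boat's origin belongs over the plinth's origin, its length along x. On the other side of the stage from the side board.
- bottle: loose brown glass bottle, 54 mm diameter, 170 mm tall, a bystander; origin at the centre of its underside
- globe: loose small grey globe on a steel foot, about 94 mm wide and 122 mm tall, a bystander; origin at the centre of its underside
- tape_roll: loose black roll of tape lying flat, 90 mm diameter, 24 mm high, a bystander; origin at the centre of its underside
Not all that is in view belongs to the job. Leave any turquoise look-alike of the house alone. There is more than one size of the shed; the one meant has the size given above.

How it is judged:
By the outcome, as a careful person would: the job done as asked, in the order asked, and still so for the second after the job is handed in, with the robot touching nothing.
It also fails if it takes over 141 s, if anything falls off the work surface, if the arm or the gripper's body presses on something with over 40 N, if the wrist force passes 120 N, or if a joint passes its speed limit or range.

### The arm

A 7-joint arm with a two-finger parallel gripper is mounted at the origin on the work surface. World frame = base frame: x ahead of the robot, y to its left, z up, the work surface at z = 0. Lengths are in m, angles in rad, forces in N, time in s.
With the tool pointing down it reaches from about 0.425 to 1.025 m from the base axis. Payload 3.6 kg.
Tool frame: the origin (TCP) lies at the very end of the fingers, on their centre line; the grasp point (between the pads) lies 19 mm behind it; y points along the fingers, z is the direction in which the jaws open and shut, and the axes are right-handed (so a half turn about y gives the same grasp; the last joint's range is limited). The gripper opens to 85 mm and grips with 20 to 120 N. Pads are 22 mm wide; open, the fingers measure 114 mm over their backs; the gripper's body (76 mm by 85 mm) begins 54 mm behind the grasp point. The pads swing forward as they close: fully open they stand 13 mm farther back than shut.
Start: joints at [1.244, 0.591, 0.048, 1.609, -0.033, 0.943, -0.034], TCP at [0.167, -0.705, 0.231] pointing down, gripper open.
Joint ranges: [-2.69, 2.69], [-0.47, 2.24], [-1.27, 1.36], [0.19, 2.51], [-1.53, 4.68], [0.08, 2.07], [-3.09, 3.09]. Speed limits (rad/s): [2.57, 2.57, 3.14, 3.14, 3.14, 3.14, 3.14].

### API

Orientations are given as [roll, pitch, yaw] about the fixed x, y, z axes, in that order (R = Rz(yaw) Ry(pitch) Rx(roll)).
In Python, from plant import env gives the robot as it stands.
- The arm moves only by the shell command python3 -m pendant 'ROWS' [OPENING] [FORCE]. ROWS is JSON, a list of rows, each a list of 4 numbers: the shift along the tool's x, y, z in m, then the turn about the tool's y in degrees. In form: [[x, y, z, yaw], ...]. A call has exactly 8 rows; each row is the pose to reach, as a shift and turn from the pose commanded when the call began, along the tool's axes at that moment; what a row does not reach only later rows make up. A row lasts 1/10 s, in which the tool goes at most 50 mm and 8.59 degrees, less where a joint would pass 70% of its speed; a pose out of reach is approached as far as the arm can. A call with a gripper value outside its range is refused whole. OPENING is the closure, from 0 (fully open) to 1 (shut), set as the call begins (- or left out, the last holds). The fingers move at their own pace and stop on an object; FORCE is the grip in N (left out, the last holds). Time passes only in rows, so rows that repeat a pose let the fingers close, or fill a call up. It gives the time, the measured TCP pose, the force and the opening at its end, in the units of the state.
- env.get_state(): the state, without advancing time (a new reading comes with each control period).
- env.grab_frame(name): name is "scene" or "side" or "wrist"; returns the picture (480x640x3 uint8, red, green, blue); there is no depth.
- env.camera_params(name): a dict with "fovy" (degrees; the focal length in pixels is half the picture's height over the tangent of half this angle, whatever the lens; pixels are square), "cx", "cy" (the principal point, pixels), "origin" and "rotation" of the camera in the world. Camera axes: x right, y up, looking along -z (the intrinsics and any distortion apply to the point x, -y, -z); pixel columns grow to the right and rows downward; lengths in m; the calibration is good to about 2 mm. A picture is of the moment at which its call begins: read the wrist's pose just before it. camera_params takes no time and is no camera call; for the wrist camera it gives the pose at the moment of the call.
- env.hand_in(): hands the job in, once; it reports no verdict.
Trained networks look in the newest picture that a camera, given by its name, has taken for a name from the list of things; names that differ only in an ending like _2 or _b are one class to them, and where a whole thing is asked for, a point or a joint stands for the part that bears it (a point fixed in the world has none). Each returns a list of dicts, best first, with "confidence" (0 to 1); they miss things now and then, are a little off and sometimes report something else, mostly with a low value. They report only what shows in the picture. A call takes as long as a camera call. They do not tell look-alikes from the thing itself.
- env.recognise(camera, target): "bbox" ([left, top, right, bottom] in pixels, round what is visible of it).
- env.silhouettes(camera, target): "region" (480x640 bool, what is visible of it) and "bbox" ([left, top, right, bottom] in pixels, round what is visible of it).
The state is a dict: "clock": time; "joints": joint angles; "joint_velocities": joint speeds; "joint_torque": joint torques, N m; "position": TCP position; "tool_rot": TCP orientation; "wrist_force": force on the tool from outside, world axes, zero at the start; "wrist_torque": the same for the moment, N m; "opening": opening from 0.0 (shut) to 1.0 (fully open).
Only numpy, scipy, OpenCV 4.12 (cv2) and the standard library are available. Lean on these libraries where they do the work, as an engineer would, in place of code of your own. Each camera call takes 0.05 s, during which the arm holds its last target.

## Working session

There is one attempt and no reset: what is moved stays moved. The work goes in short steps, Python scripts to look and compute and a shell command to move; the robot and the scene stay as the last step left them, time stands still between calls to the robot, and variables do not carry over. Pictures are saved under pics/ and viewed, and the job is handed in when it is done.

```bash
ls; mkdir -p pics
python3 - <<'E'
from plant import env
import cv2, numpy as np
s=env.get_state()
for k,v in s.items(): print(k,np.round(v,3))
for n in ["scene","side","wrist"]:
    p=env.camera_params(n); print(n,p)
    f=env.grab_frame(n); cv2.imwrite(f"pics/{n}0.png",f[:,:,::-1])
E
```

```text
pics
clock 0.0
joints [ 1.244  0.592  0.048  1.61  -0.033  0.943 -0.034]
joint_velocities [-0.001  0.    -0.001  0.001  0.    -0.001  0.001]
joint_torque [-1.0000e-03 -5.4868e+01  1.5460e+00 -1.9812e+01  9.0000e-03  9.0000e-03
 -0.0000e+00]
position [ 0.167 -0.705  0.23 ]
tool_rot [-1.573 -0.    -2.909]
wrist_force [ 1.078 -0.791  1.234]
wrist_torque [-0.011  0.033  0.029]
opening 0.999
scene {'fovy': 44.025165314567545, 'cx': 313.82043794726343, 'cy': 241.20386110311742, 'origin': array([ 1.05030132, -0.68584465,  0.59878697]), 'rotation': array([ 0.99477906, -0.01733992,  0.6246514 ])}
side {'fovy': 47.30594523213532, 'cx': 311.75374750408344, 'cy': 244.37784138454882, 'origin': array([0.03317703, 0.51381973, 0.62070316]), 'rotation': array([ 0.91732338,  0.00545779, -2.32552565])}
wrist {'fovy': 68.71115640517398, 'cx': 320.90350262366974, 'cy': 240.57270753981072, 'origin': array([ 0.23464765, -0.68890925,  0.3723366 ]), 'rotation': array([-0.27636305,  0.00278024, -1.3390905 ])}
```

View pics/scene0.png

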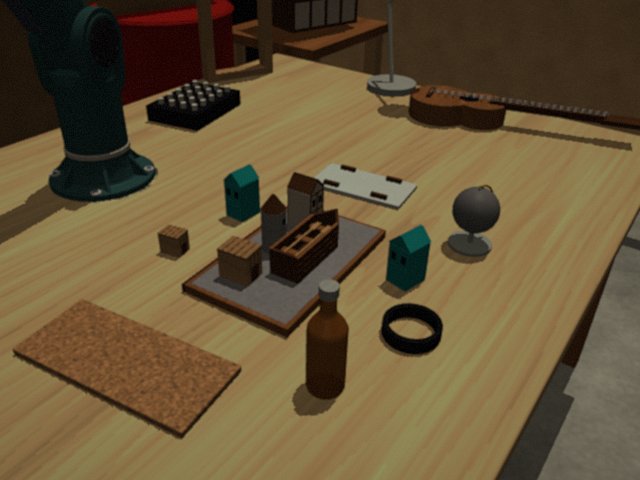

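View pics/side0.png

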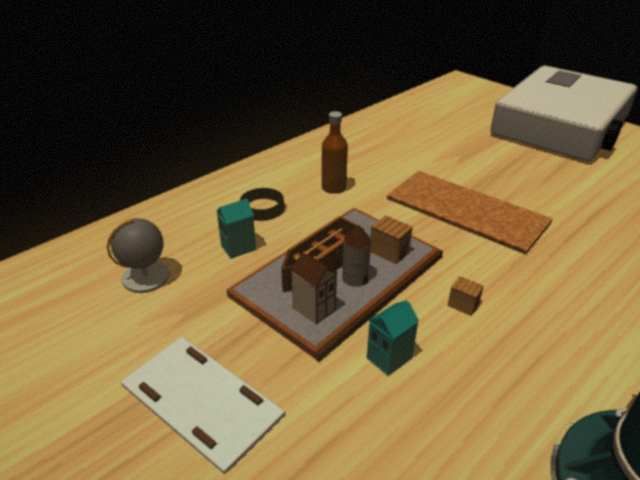

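View pics/wrist0.png

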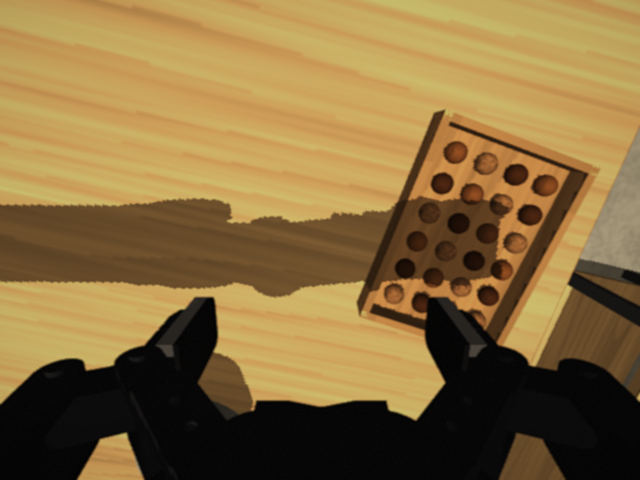

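```bash
cat > h.py <<'E'
import numpy as np, cv2
from scipy.spatial.transform import Rotation as Ro
from scipy.optimize import least_squares
def cam(p):
    f=240/np.tan(np.radians(p['fovy']/2)); return f,p['cx'],p['cy'],np.array(p['origin']),Ro.from_euler('xyz',p['rotation']).as_matrix()
def proj(c,P):
    f,cx,cy,o,R=c; q=(np.atleast_2d(P)-o)@R; z=-q[:,2]
    return np.c_[cx+f*q[:,0]/z, cy-f*q[:,1]/z]
def ray(c,uv,z):
    f,cx,cy,o,R=c; uv=np.atleast_2d(uv); d=np.c_[(uv[:,0]-cx)/f,-(uv[:,1]-cy)/f,-np.ones(len(uv))]@R.T
    return o+d*((z-o[2])/d[:,2])[:,None]
def box(x,y,yaw,lx,ly,z):
    c,s=np.cos(yaw),np.sin(yaw)
    return np.array([[x+c*a*lx/2-s*b*ly/2,y+s*a*lx/2+c*b*ly/2,z] for a,b in [(1,1),(1,-1),(-1,-1),(-1,1)]])
E
python3 - <<'E'
from plant import env
from h import *
for n in ["scene","side"]:
    im=cv2.imread(f"pics/{n}0.png")
    if n=="scene": x,y,w,h=170,150,260,195
    else: x,y,w,h=110,170,460,300
    s=800/w
    cv2.imwrite(f"pics/{n}_z.png",cv2.resize(im[y:y+h,x:x+w],None,fx=s,fy=s,interpolation=cv2.INTER_CUBIC)[:600])
im=cv2.imread("pics/scene0.png");cv2.imwrite("pics/scene_c.png",cv2.resize(im[290:440,5:255],None,fx=3.2,fy=3.2,interpolation=cv2.INTER_CUBIC))
c={n:cam(env.camera_params(n)) for n in ["scene","side"]}
print("cork",ray(c["scene"],[[84,301],[240,369],[183,429],[15,352]],.012).round(3))
print("cork",ray(c["side"],[[419,173],[550,220],[527,248],[388,196]],.012).round(3))
print("plinth",ray(c["scene"],[[329,166],[416,186],[402,205],[314,183]],.01).round(3))
print("plinth",ray(c["side"],[[184,339],[284,411],[227,466],[122,384]],.01).round(3))
print("stage",ray(c["scene"],[[385,234],[287,327],[184,286]],.018).round(3))
print("stage",ray(c["side"],[[355,209],[442,251],[319,352],[228,291]],.018).round(3))
E
```

```text
cork [[ 0.346 -0.302  0.012]
 [ 0.637 -0.266  0.012]
 [ 0.649 -0.383  0.012]
 [ 0.365 -0.429  0.012]]
cork [[ 0.64  -0.376  0.012]
 [ 0.353 -0.415  0.012]
 [ 0.338 -0.302  0.012]
 [ 0.626 -0.255  0.012]]
plinth [[0.373 0.33  0.01 ]
 [0.575 0.364 0.01 ]
 [0.592 0.273 0.01 ]
 [0.395 0.242 0.01 ]]
plinth [[0.579 0.268 0.01 ]
 [0.38  0.243 0.01 ]
 [0.368 0.343 0.01 ]
 [0.566 0.376 0.01 ]]
stage [[ 0.625  0.145  0.018]
 [ 0.639 -0.166  0.018]
 [ 0.447 -0.187  0.018]]
stage [[ 0.634 -0.164  0.018]
 [ 0.435 -0.177  0.018]
 [ 0.416  0.144  0.018]
 [ 0.612  0.161  0.018]]
```

View pics/scene_z.png

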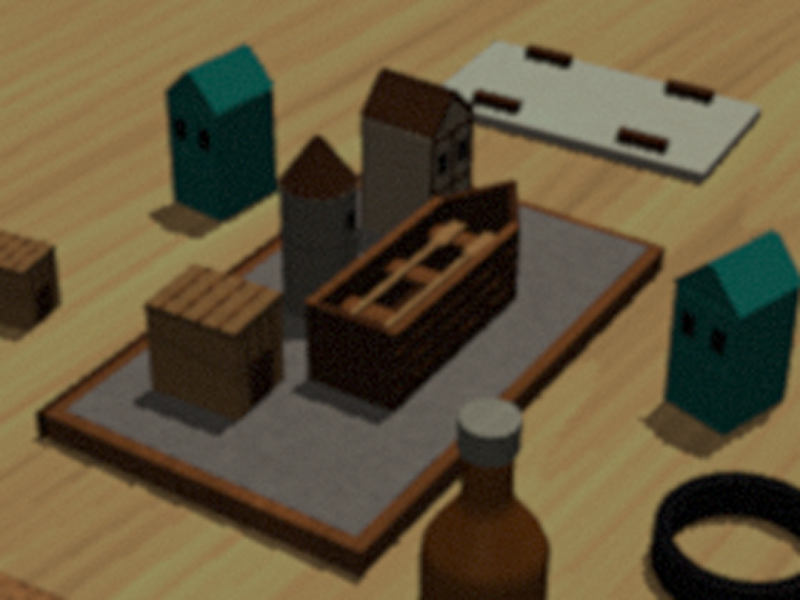

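View pics/side_z.png

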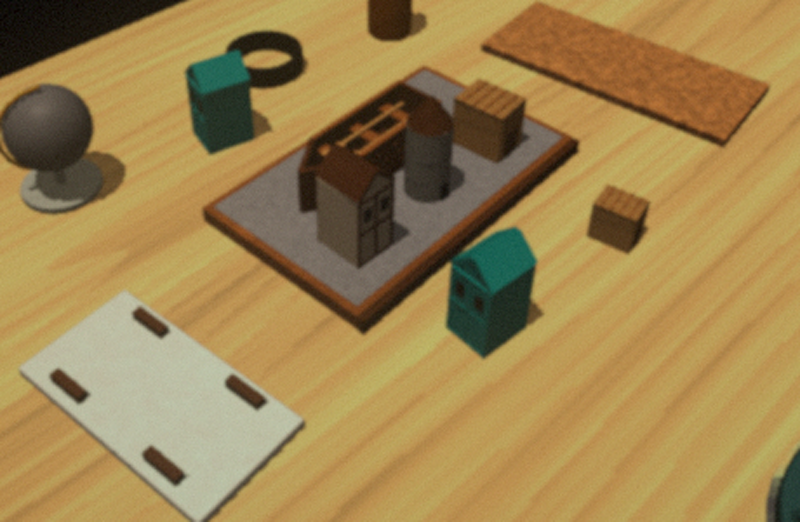

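View pics/scene_c.png

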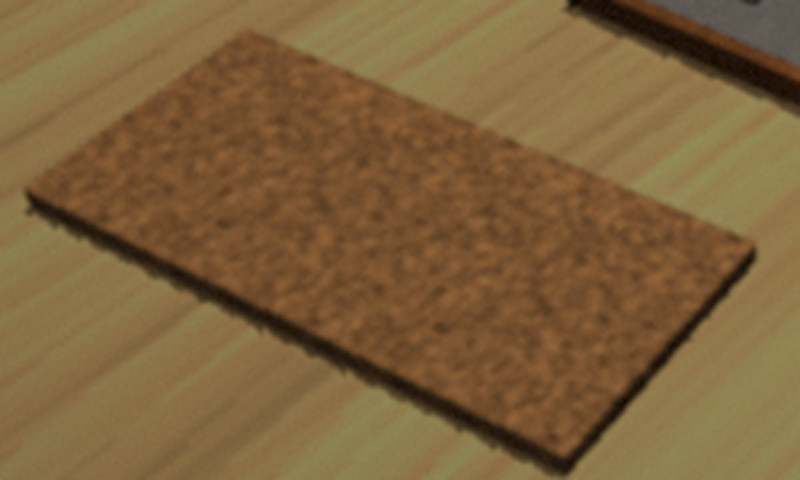

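```bash
cat >> h.py <<'E'
def projd(c,k,P):
    f,cx,cy,o,R=c; q=(np.atleast_2d(P)-o)@R; z=-q[:,2]; a=q[:,0]/z; b=-q[:,1]/z; r=a*a+b*b
    d=1+k[0]*r+k[1]*r*r; return np.c_[cx+f*a*d,cy+f*b*d]
E
cat > fit.py <<'E'
from plant import env
from h import *
C={n:cam(env.camera_params(n)) for n in ["scene","side"]}
# corners order (+,+),(+,-),(-,-),(-,+)
O={"stage":(.2,.33,.018),"plinth":(.21,.11,.01),"cork":(.3,.13,.012)}
M={("scene","stage"):[(385.5,231.2),(287,328.7),(183,284.2),None],
("scene","plinth"):[(417,186.4),(398.5,207.8),None,(331.5,163.6)],
("scene","cork"):[(241,367.5),(182.5,434.4),(13.4,350.3),(82.5,299.4)],
("side","stage"):[(227.9,291.3),(354.4,208.5),(442.4,252.2),(318.2,354)],
("side","plinth"):[(121.5,383.3),(181.9,337.3),(284.2,413.8),(225,469)],
("side","cork"):[(387.7,196.5),(419.4,171.7),(551.6,220.6),(526.3,250.5)]}
names=["stage","plinth","cork"]
def res(p,full=False):
    k={"scene":p[:2],"side":p[2:4]}; r=[]
    for (n,o),m in M.items():
        i=names.index(o); x,y,t=p[4+3*i:7+3*i]; lx,ly,z=O[o]
        Q=projd(C[n],k[n],box(x,y,t,lx,ly,z))
        e=[q-np.array(mm) for q,mm in zip(Q,m) if mm]
        if full: print(n,o,np.round(e,1).tolist())
        r+=e
    return np.r_[np.ravel(r),p[:4]*.3]
p0=np.r_[np.zeros(4),.53,-.01,.1,.48,.31,.1,.5,-.34,.1]
for mask in (0,1):
    if mask==0:
        s=least_squares(lambda q:res(np.r_[np.zeros(4),q]),p0[4:],loss='soft_l1'); res(np.r_[np.zeros(4),s.x],True); print(s.x.round(4))
    else:
        s=least_squares(res,p0,loss='soft_l1'); res(s.x,True); print(s.x.round(4)); np.save("fit.npy",s.x)
E
python3 fit.py
```

```text
scene stage [[-1.1, -3.1], [-0.8, -1.3], [-0.2, -1.4]]
scene plinth [[0.3, -2.8], [-0.3, -2.5], [-0.8, -1.6]]
scene cork [[1.3, -1.2], [-1.2, -0.2], [-1.7, -1.5], [0.1, -1.0]]
side stage [[-0.8, -0.8], [-0.1, -1.3], [-0.8, -3.6], [0.1, -0.5]]
side plinth [[-1.5, -1.9], [0.2, -1.4], [1.9, -2.9], [-0.5, 2.6]]
side cork [[-1.6, -3.5], [-1.1, -3.0], [1.0, -3.8], [-0.1, -1.8]]
[ 0.5268 -0.0103  0.0755  0.4751  0.3082  0.125   0.4955 -0.3445  0.1288]
scene stage [[-0.9, -2.8], [-0.5, -0.9], [-0.0, -1.0]]
scene plinth [[0.4, -2.7], [-0.6, -2.5], [-0.4, -1.8]]
scene cork [[0.8, -1.0], [-1.4, -0.3], [-0.3, -1.8], [-0.2, -0.8]]
side stage [[-1.3, -0.9], [-0.1, -1.7], [-0.1, -3.9], [0.1, -0.3]]
side plinth [[-0.2, -3.0], [-0.5, -0.6], [1.3, -0.7], [-0.5, 0.8]]
side cork [[-0.9, -3.8], [-0.0, -3.7], [-1.0, -3.8], [0.7, -2.1]]
[-0.0022 -0.085   0.2061 -1.3046  0.5276 -0.0108  0.0759  0.4749  0.3087
  0.1178  0.4954 -0.3457  0.1314]
```

```bash
cat >> fit.py <<'E'
print("---- pose corr")
def corr(c,d):
    f,cx,cy,o,R=c; return f,cx,cy,o+d[:3]*.002,Ro.from_rotvec(d[3:]*.004).as_matrix()@R
def res2(p,full=False):
    k={"scene":p[:2],"side":p[2:4]}; r=[]; CC={"scene":corr(C["scene"],p[13:19]),"side":corr(C["side"],p[19:25])}
    for (n,o),m in M.items():
        i=names.index(o); x,y,t=p[4+3*i:7+3*i]; lx,ly,z=O[o]
        Q=projd(CC[n],k[n],box(x,y,t,lx,ly,z))
        e=[q-np.array(mm) for q,mm in zip(Q,m) if mm]
        if full: print(n,o,np.round(e,1).tolist())
        r+=e
    return np.r_[np.ravel(r),p[0]/.1,p[2]/.1,p[1]/.1,p[3]/.1,p[13:]]
if __name__=="__main__":
    s=least_squares(res2,np.r_[p0,np.zeros(12)],loss='soft_l1'); res2(s.x,True); print(s.x.round(4)); np.save("fit2.npy",s.x)
E
python3 fit.py | sed -n '/----/,$p'
```

```text
---- pose corr
scene stage [[-0.4, -0.4], [-0.6, 1.1], [0.5, 0.5]]
scene plinth [[0.6, -0.8], [0.4, -0.6], [-0.3, 0.4]]
scene cork [[0.6, -0.3], [-0.6, -0.1], [0.0, -0.5], [-0.2, 0.6]]
side stage [[-0.2, 0.2], [1.0, 0.7], [-0.6, -1.2], [-0.4, 0.8]]
side plinth [[0.0, -1.3], [0.1, 0.4], [1.1, -1.2], [-0.4, 2.2]]
side cork [[0.1, -0.7], [-0.1, -0.1], [-0.4, -1.0], [0.1, 0.8]]
[-0.0409  0.0127 -0.0669 -0.0248  0.5286 -0.0097  0.0714  0.476   0.3112
  0.1274  0.4947 -0.3444  0.1376 -0.1223 -0.1801  0.2534  0.9822  0.0841
 -0.0064  0.1223  0.1801  0.2247 -0.7202 -0.5044  0.8741]
```

```bash
cat >> h.py <<'E'
def delta(env,x,y,z,yaw=None):
    s=env.get_state(); R=Ro.from_euler('xyz',s['tool_rot']).as_matrix(); p=np.array(s['position'])
    d=R.T@(np.array([x,y,z])-p); m=""
    if yaw is not None:
        zt=R[:,2]; cur=np.arctan2(-zt[0],zt[1]); t=(yaw-cur+np.pi/2)%np.pi-np.pi/2   # mod half turn
        m=f"turn {-np.degrees(t):.1f}"
    print("t",round(s['clock'],2),"pos",p.round(4),"tilt",(-R[:,1]).round(3),"op",round(s['opening'],3),"F",np.round(s['wrist_force'],1)); print("shift mm",(d*1000).round(1),m, "q7",round(s['joints'][6],2))
E
python3 -c "
from plant import env
from h import *
delta(env,.46,-.01,.33,.0714)"
python3 -m pendant '[[-0.028,-0.01,-0.038,0],[-0.056,-0.02,-0.076,0],[-0.084,-0.03,-0.114,0],[-0.112,-0.04,-0.152,2],[-0.14,-0.05,-0.19,4],[-0.168,-0.06,-0.228,6],[-0.196,-0.06,-0.266,8],[-0.224,-0.06,-0.304,9.2]]' 0 40
```

```text
t 0.15 pos [ 0.1671 -0.7048  0.2304] tilt [ 0.    -0.002  1.   ] op 0.999 F [ 1.1 -0.2  0.7]
shift mm [-445.3  -98.6 -608.7] turn 9.2 q7 -0.03
clock: 0.95
position: [0.3156, -0.3562, 0.2917]
tool_rot: [-1.57, 0.001, -3.071]
wrist_force: [1.1, 0.3, -0.5]
opening: 1.0
```

```bash
python3 -c "
from plant import env
from h import *
delta(env,.46,-.01,.33,.0714)"
```

```text
t 0.95 pos [ 0.3156 -0.3562  0.2917] tilt [-0.001  0.001  1.   ] op 1.0 F [ 1.1  0.3 -0.5]
shift mm [-168.6  -38.4 -335. ] turn -0.0 q7 -0.75
```

```bash
python3 -m pendant '[[-0.021,-0.005,-0.042,0],[-0.042,-0.01,-0.084,0],[-0.063,-0.015,-0.126,0],[-0.084,-0.02,-0.168,0],[-0.105,-0.025,-0.21,0],[-0.126,-0.03,-0.252,0],[-0.147,-0.034,-0.294,0],[-0.169,-0.038,-0.335,0]]'
python3 - <<'E'
from plant import env
from h import *
delta(env,.46,-.01,.33,.0714)
c=cam(env.camera_params("wrist")); np.save("wc1.npy",np.array(c,dtype=object),allow_pickle=True)
im=env.grab_frame("wrist")[:,:,::-1].copy(); cv2.imwrite("pics/w1.png",im)
S=np.load("fit2.npy"); x,y,t=S[4:7]
d=im.copy()
def poly(P,col): cv2.polylines(d,[proj(c,P).round().astype(int)],True,col,1)
poly(box(x,y,t,.2,.33,.018),(0,0,255))
R=np.array([[np.cos(t),-np.sin(t)],[np.sin(t),np.cos(t)]])
for ly,(a,b,h) in zip((-.098,0,.098),((.056,.044,.056),(.044,.044,.08),(.05,.044,.075))):
    q=R@[-.04,ly]+[x,y]; print(q)
    poly(box(*q,t,a,b,.018+h),(0,255,0)); poly(box(*q,t,a,b,.018),(255,0,0))
q=R@[.027,0]+[x,y]; poly(box(*q,t,.056,.13,.068),(255,0,255))
cv2.imwrite("pics/w1o.png",d)
E
```

```text
clock: 1.75
position: [0.4595, -0.0098, 0.3296]
tool_rot: [-1.57, 0.0, -3.069]
wrist_force: [1.0, -0.5, 0.4]
opening: 0.999
t 1.75 pos [ 0.4595 -0.0098  0.3296] tilt [-0.  0.  1.] op 0.999 F [ 1.  -0.5  0.4]
shift mm [-0.5 -0.4  0.2] turn 0.1 q7 -1.64
[ 0.49571385 -0.11026762]
[ 0.48871952 -0.01251753]
[0.4817252  0.08523256]
```

View pics/w1.png

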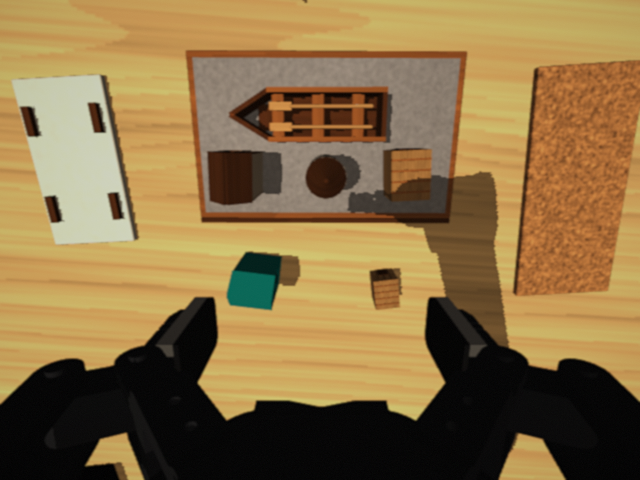

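View pics/w1o.png

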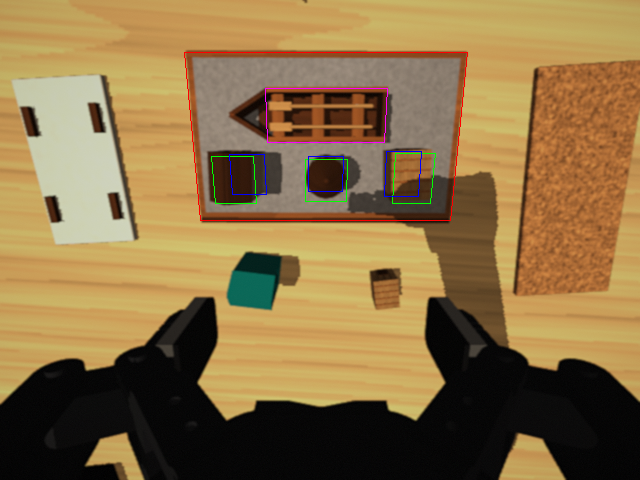

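Run:
```python
from h import *
im=cv2.imread("pics/w1.png")
cv2.imwrite("pics/w1a.png",cv2.resize(im[35:235,180:340],None,fx=5,fy=5,interpolation=cv2.INTER_CUBIC)[500:1000])
cv2.imwrite("pics/w1b.png",cv2.resize(im[135:235,320:480],None,fx=5,fy=5,interpolation=cv2.INTER_CUBIC))
```

```text
(no output)
```

View pics/w1a.png

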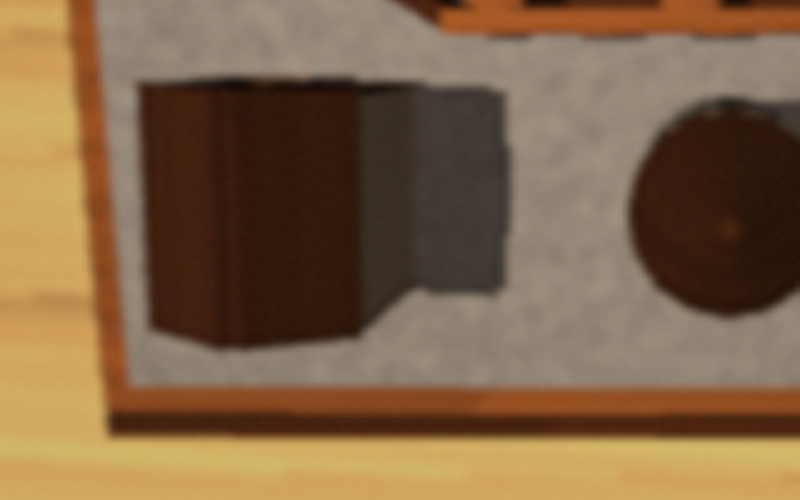

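View pics/w1b.png

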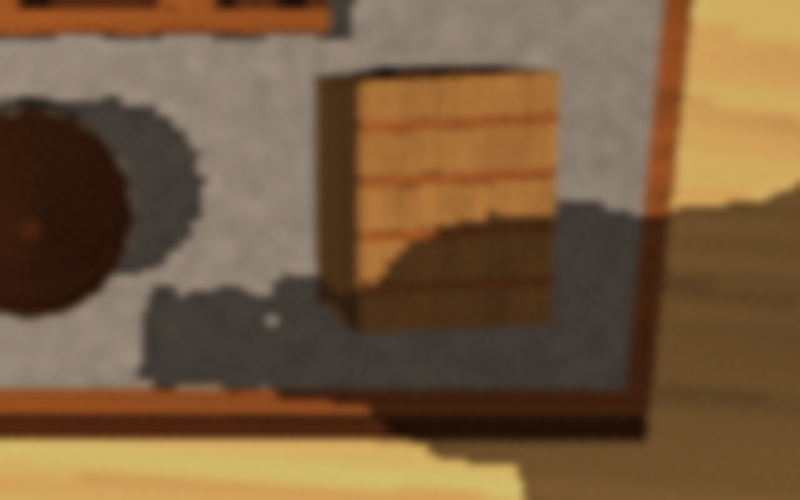

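Run:
```python
from h import *
c=tuple(np.load("wc1.npy",allow_pickle=True)); S=np.load("fit2.npy")
m=np.array([(466.3,52.5),(450,217.6),(201.4,217),(187,52)])[[0,1,2,3]]
# order (+,+)=far left,(+,-)=far right,(-,-)=near right,(-,+)
m=np.array([(187,52),(466.3,52.5),(450,217.6),(201.4,217)])
def corr(d):
    f,cx,cy,o,R=c; return f,cx,cy,o+d[:3]*.002,Ro.from_rotvec(d[3:]*.004).as_matrix()@R
T=None
def res(p): return np.r_[(proj(corr(p[3:]),box(*p[:3],.2,.33,.018))-m).ravel(),p[3:], (p[:2]-S[4:6])/.004]
s=least_squares(res,np.r_[S[4:7],np.zeros(6)]); print(s.x.round(4),s.fun[:8].round(2)); 
cc=corr(s.x[3:]); x,y,t=s.x[:3]; np.save("stage.npy",s.x)
def loc(uv,z):
    P=ray(cc,uv,z)[:,:2]-[x,y]; return (P@np.array([[np.cos(t),-np.sin(t)],[np.sin(t),np.cos(t)]])*1000).round(1)
L=loc([(391.4,150),(431.4,149),(430.4,199.6),(391.4,201)],.074); print("shed",L,L.mean(0))
L=loc([(208,151.6),(252.2,152),(252.2,201.6),(210,200.6)],.093); print("house",L,L.mean(0))
print("housebase",loc([(263,152.6),(263,192)],.018))
print("tower apex",loc([(326,181)],.126),loc([(306,178),(346,178),(326,198.2)],.098))
print("boat",loc([(387,88),(387,142),(231,114)],.068))
print("cork",ray(cc,[(538,67),(516,294)],.012)); print("smallshed,turq",ray(cc,[(386,290),(255,285)],.03).round(3))
```

```text
[ 5.3000e-01 -1.0500e-02  6.9200e-02 -1.7460e-01  1.0360e-01  1.9068e+00
  1.0800e-01 -8.5600e-02 -1.7000e-03] [-0.77 -0.7   0.75 -0.64 -0.29  0.94  0.24  1.02]
shed [[ -10.6  -71.6]
 [  -9.4 -115.8]
 [ -65.7 -119.6]
 [ -67.4  -74.8]] [-38.275 -95.45 ]
house [[-12.2 125.7]
 [-12.5  79.1]
 [-65.3  81.8]
 [-64.3 128. ]] [-38.575 103.65 ]
housebase [[-15.4  79.7]
 [-65.2  81.9]]
tower apex [[-39.1   1.3]] [[-39.   22.2]
 [-39.  -20.3]
 [-60.6   0.8]]
boat [[ 53.8 -64.4]
 [ -2.1 -67.4]
 [ 27.1 105. ]]
cork [[ 0.63245382 -0.25846649  0.012     ]
 [ 0.33794128 -0.29791369  0.012     ]]
smallshed,turq [[ 0.338 -0.107  0.03 ]
 [ 0.333  0.072  0.03 ]]
```

```bash
cat >> h.py <<'E'
def st(lx,ly):
    x,y,t=np.load("stage.npy")[:3]; c,s=np.cos(t),np.sin(t); lx/=1000;ly/=1000
    return x+c*lx-s*ly, y+s*lx+c*ly
YS=.0692
E
python3 - <<'E'
from plant import env
from h import *
for a in [(-39.5,2.5),(-39.5,-95.5),(-39.5,100.5),(26.5,9)]: print(np.round(st(*a),4))
delta(env,*st(-39.5,2.5),.25,YS)
E
```

```text
[ 0.4904 -0.0107]
[ 0.4972 -0.1085]
[0.4837 0.087 ]
[5.558e-01 3.000e-04]
t 1.8 pos [ 0.4637 -0.0008  0.3309] tilt [-0.006 -0.006  1.   ] op 1.001 F [2.7 5.9 1.2]
shift mm [-25.3  81.   12.6] turn 0.8 q7 -1.64
```

```bash
python3 -m pendant '[[-0.015,0.035,0.006,0],[-0.027,0.078,0.006,0.2],[-0.029,0.08,0.004,0.2],[-0.029,0.08,0.004,0.2],[-0.029,0.08,0.004,0.2],[-0.029,0.08,0.004,0.2],[-0.029,0.08,0.004,0.2],[-0.029,0.08,0.004,0.2]]'
python3 - <<'E'
from plant import env
from h import *
delta(env,*st(-39.5,2.5),.25,YS)
c=cam(env.camera_params("wrist")); np.save("wc2.npy",np.array(c,dtype=object),allow_pickle=True)
im=env.grab_frame("wrist")[:,:,::-1].copy(); cv2.imwrite("pics/w2.png",im)
delta(env,*st(-39.5,2.5),.25,YS)
E
```

```text
clock: 2.6
position: [0.489, -0.0137, 0.2503]
tool_rot: [-1.57, 0.002, -3.073]
wrist_force: [-1.0, -0.9, -0.1]
opening: 0.999
t 2.6 pos [ 0.489  -0.0137  0.2503] tilt [-0.002  0.     1.   ] op 0.999 F [-1.  -0.9 -0.1]
shift mm [-1.7  0.3 -2.8] turn -0.0 q7 -1.69
t 2.65 pos [ 0.4889 -0.0137  0.2501] tilt [-0.002  0.     1.   ] op 1.001 F [ 0.3 -0.5 -0.5]
shift mm [-1.8  0.1 -2.8] turn -0.0 q7 -1.69
```

View pics/w2.png

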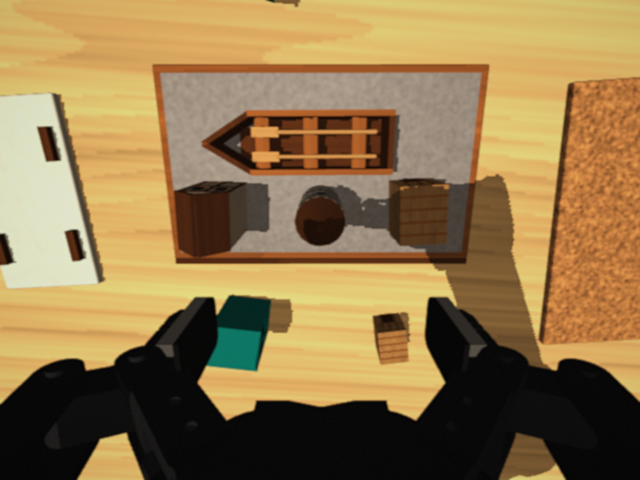

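Run:
```python
from h import *
im=cv2.imread("pics/w2.png")
f=lambda x,y,w,h:cv2.resize(im[y:y+h,x:x+w],None,fx=5,fy=5,interpolation=cv2.INTER_CUBIC)
cv2.imwrite("pics/w2a.png",f(145,165,155,110)); cv2.imwrite("pics/w2b.png",f(345,165,155,110))
cv2.imwrite("pics/w2c.png",np.hstack([f(145,55,78,50),f(420,55,78,50)]));
```

```text
(no output)
```

View pics/w2a.png

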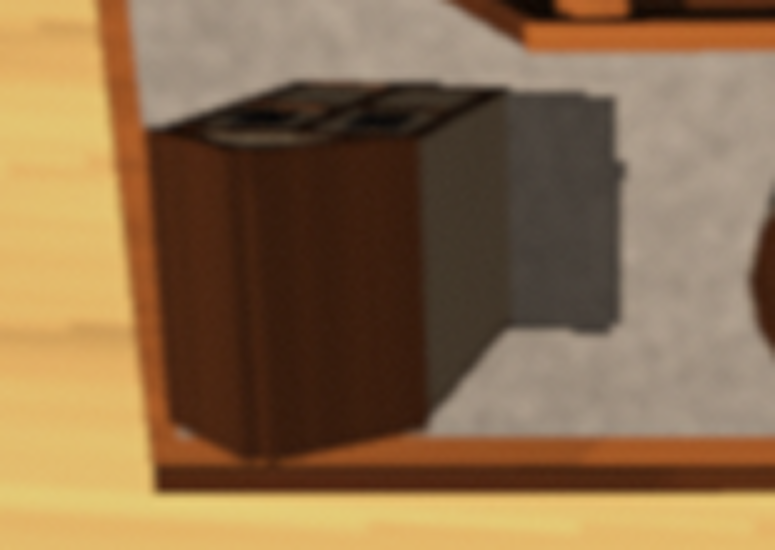

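View pics/w2b.png

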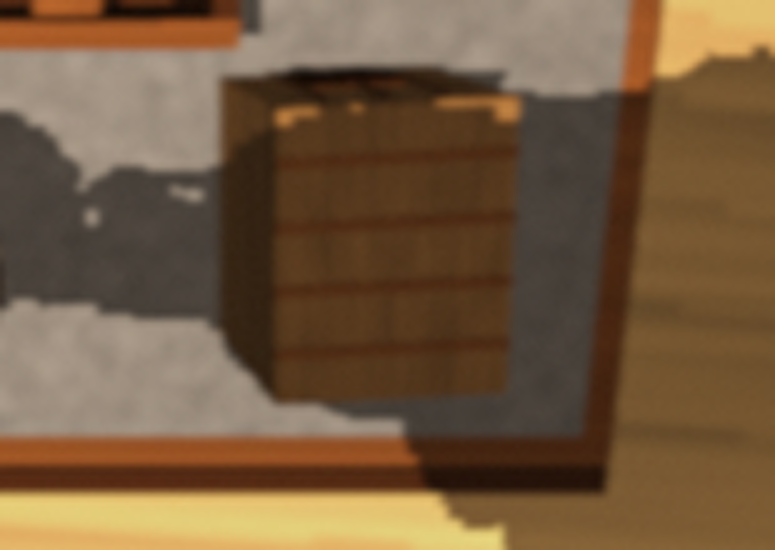

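View pics/w2c.png

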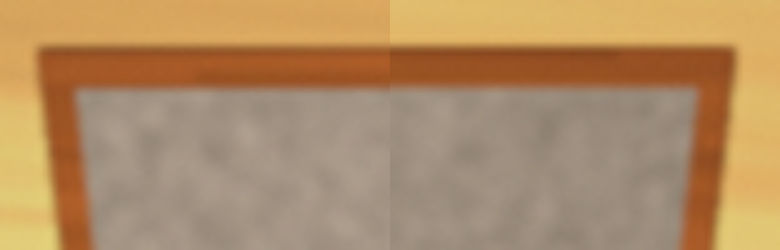

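Run:
```python
from h import *
S=np.load("fit2.npy")
c1=tuple(np.load("wc1.npy",allow_pickle=True));c=tuple(np.load("wc2.npy",allow_pickle=True)); 
m=np.array([(153,65),(489,65),(466.6,258.2),(176,257.8)])
def corr(d):
    f,cx,cy,o,R=c; return f,cx,cy,o+d[:3]*.002,Ro.from_rotvec(d[3:]*.004).as_matrix()@R
def res(p): return np.r_[(proj(corr(p[3:]),box(*p[:3],.2,.33,.018))-m).ravel(),p[3:], (p[:2]-S[4:6])/.004]
s=least_squares(res,np.r_[S[4:7],np.zeros(6)]); print(s.x.round(4),s.fun[:8].round(2)); 
cc=corr(s.x[3:]); x,y,t=s.x[:3]; np.save("stage2.npy",s.x)
def loc(uv,z):
    P=ray(cc,uv,z)[:,:2]-[x,y]; return (P@np.array([[np.cos(t),-np.sin(t)],[np.sin(t),np.cos(t)]])*1000).round(1)
L=loc([(400,187.4),(449,184.4),(446.2,243.4),(400,245.4)],.074); print("shed",L,L.mean(0)); print(loc([(389.4,181),(389.4,230.6)],.018))
L=loc([(174.4,191.4),(229,193.4),(230,250.6),(179,249)],.093); print("house",L,L.mean(0))
print("housebase",loc([(247,183.4),(247,230.4)],.018))
print("tower",loc([(295.5,216),(344.5,216),(320,245)],.098))
print("boat",loc([(395.5,110),(392.5,174),(203,142)],.068))
```

```text
[ 0.5299 -0.0103  0.0673 -0.1593  0.0831  1.6315  0.1118  0.1574 -0.0051] [-0.27 -0.18  0.55 -0.26 -0.05  0.25 -0.33  0.59]
shed [[ -12.7  -72.1]
 [ -10.  -116.6]
 [ -65.9 -119.5]
 [ -67.9  -75.5]] [-39.125 -95.925]
[[-12.9 -72.9]
 [-67.5 -75.8]]
house [[-13.8 126.5]
 [-15.5  79.5]
 [-67.2  82.3]
 [-65.7 128.2]] [-40.55  104.125]
housebase [[-15.5  79.2]
 [-67.3  82.2]]
tower [[-34.3  22.1]
 [-34.3 -20.3]
 [-60.5   0.9]]
boat [[ 54.3 -65.4]
 [ -1.1 -65.8]
 [ 27.2 106.1]]
```

Run:
```python
from plant import env
from h import *
s=np.load("stage.npy"); s[:3]=.5300,-.0104,.068; np.save("stage.npy",s)
YS=.068
delta(env,*st(-39.3,-96),.15,YS+.05)
```

```text
t 2.65 pos [ 0.4889 -0.0137  0.2501] tilt [-0.002  0.     1.   ] op 1.001 F [ 0.3 -0.5 -0.5]
shift mm [ -1.8 100.1  95.5] turn -2.8 q7 -1.69
```

```bash
python3 -m pendant '[[0,0,0.04,-1],[-0.001,0.02,0.08,-2],[-0.002,0.06,0.095,-2.8],[-0.002,0.1,0.0955,-2.8],[-0.002,0.1,0.0955,-2.8],[-0.002,0.1,0.0955,-2.8],[-0.002,0.1,0.0955,-2.8],[-0.002,0.1,0.0955,-2.8]]'
python3 - <<'E'
from plant import env
from h import *
c=cam(env.camera_params("wrist"));delta(env,*st(-39.3,-96),.036,.118)
im=env.grab_frame("wrist")[:,:,::-1].copy()
cv2.imwrite("pics/w3.png",im)
E
```

```text
clock: 3.45
position: [0.4988, -0.1082, 0.1513]
tool_rot: [-1.57, 0.004, -3.023]
wrist_force: [0.6, 0.7, 0.7]
opening: 1.001
t 3.45 pos [ 0.4988 -0.1082  0.1513] tilt [-0.004  0.001  1.   ] op 1.001 F [0.6 0.7 0.7]
shift mm [  2.  115.3   0.3] turn 0.0 q7 -1.51
```

View pics/w3.png

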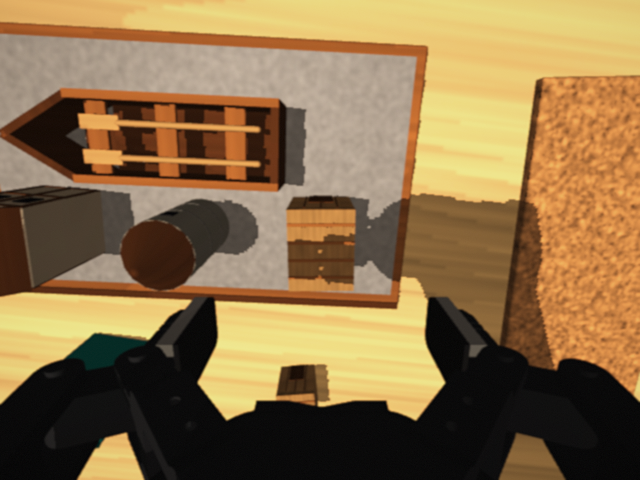

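Candidates for the shed: the one on the stage at (321,243), measured at 44 x 56 mm, and the small one off it at (298,382). For the house: the white one at the left edge, and turquoise ones. I choose the shed on the stage; the crop shows it centred and square between the fingers.

```bash
python3 -m pendant '[[0.001,0.03,0,0],[0.002,0.06,0,0],[0.002,0.085,0,0],[0.002,0.105,0,0],[0.002,0.115,0,0],[0.002,0.115,0,0],[0.002,0.115,0,0],[0.002,0.115,0,0]]'; python3 -m pendant '[[0,0,0,0],[0,0,0,0],[0,0,0,0],[0,0,0,0],[0,0,0,0],[0,0,0,0],[0,0,0,0],[0,0,0,0]]' 1 40;  python3 -c "
from plant import env
from h import *
delta(env,*st(-39.3,-96),.036,.118)"
```

```text
clock: 4.3
position: [0.4961, -0.1089, 0.0354]
tool_rot: [-1.57, 0.002, -3.024]
wrist_force: [-0.2, 0.0, -0.2]
opening: 0.997
clock: 5.1
position: [0.4955, -0.109, 0.0348]
tool_rot: [-1.571, 0.001, -3.024]
wrist_force: [0.2, -0.1, 5.8]
opening: 0.511
t 5.1 pos [ 0.4955 -0.109   0.0348] tilt [-0.001  0.     1.   ] op 0.511 F [ 0.2 -0.1  5.8]
shift mm [-1.8 -1.2  0.1] turn -0.0 q7 -1.59
```

Run:
```python
from plant import env
from h import *
from fit import corr
S=np.load("fit2.npy"); c=corr(cam(env.camera_params("scene")),S[13:19])
print("bottle",ray(c,[(326,388)],0).round(3),"globe",ray(c,[(469,243)],0).round(3),"tape",ray(c,[(411,330)],0.012).round(3),"turq2",ray(c,[(408,275)],0.03).round(3))
```

```text
scene stage [[-1.1, -3.1], [-0.8, -1.3], [-0.2, -1.4]]
scene plinth [[0.3, -2.8], [-0.3, -2.5], [-0.8, -1.6]]
scene cork [[1.3, -1.2], [-1.2, -0.2], [-1.7, -1.5], [0.1, -1.0]]
side stage [[-0.8, -0.8], [-0.1, -1.3], [-0.8, -3.6], [0.1, -0.5]]
side plinth [[-1.5, -1.9], [0.2, -1.4], [1.9, -2.9], [-0.5, 2.6]]
side cork [[-1.6, -3.5], [-1.1, -3.0], [1.0, -3.8], [-0.1, -1.8]]
[ 0.5268 -0.0103  0.0755  0.4751  0.3082  0.125   0.4955 -0.3445  0.1288]
scene stage [[-0.9, -2.8], [-0.5, -0.9], [-0.0, -1.0]]
scene plinth [[0.4, -2.7], [-0.6, -2.5], [-0.4, -1.8]]
scene cork [[0.8, -1.0], [-1.4, -0.3], [-0.3, -1.8], [-0.2, -0.8]]
side stage [[-1.3, -0.9], [-0.1, -1.7], [-0.1, -3.9], [0.1, -0.3]]
side plinth [[-0.2, -3.0], [-0.5, -0.6], [1.3, -0.7], [-0.5, 0.8]]
side cork [[-0.9, -3.8], [-0.0, -3.7], [-1.0, -3.8], [0.7, -2.1]]
[-0.0022 -0.085   0.2061 -1.3046  0.5276 -0.0108  0.0759  0.4749  0.3087
  0.1178  0.4954 -0.3457  0.1314]
---- pose corr
bottle [[ 0.742 -0.211  0.   ]] globe [[0.75  0.247 0.   ]] tape [[ 0.784 -0.05   0.012]] turq2 [[0.724 0.048 0.03 ]]
```

```bash
python3 -m pendant '[[0,-0.02,0,0],[0,-0.05,0,0],[0,-0.09,0,0],[0,-0.12,0.02,0],[0,-0.13,0.06,0],[0,-0.13,0.08,0],[0,-0.13,0.08,0],[0,-0.13,0.08,0]]';  python3 -c "
from plant import env
from h import *
delta(env,.5838,-.332,.031,.118)"
```

```text
clock: 5.9
position: [0.5037, -0.1884, 0.1638]
tool_rot: [-1.572, -0.001, -3.025]
wrist_force: [-0.4, 0.3, -1.0]
opening: 0.509
t 5.9 pos [ 0.5037 -0.1884  0.1638] tilt [ 0.001 -0.001  1.   ] op 0.509 F [-0.4  0.3 -1. ]
shift mm [-63.  132.5 152.1] turn -0.1 q7 -1.37
```

```bash
python3 -m pendant '[[-0.017,0,0.04,0],[-0.034,0,0.08,0],[-0.05,0.01,0.12,0],[-0.062,0.03,0.15,0],[-0.063,0.06,0.152,0],[-0.063,0.09,0.152,0],[-0.063,0.11,0.152,0],[-0.063,0.12,0.152,0]]';  python3 -c "
from plant import env
from h import *
delta(env,.5838,-.332,.031,.118)"
```

```text
clock: 6.7
position: [0.5834, -0.3287, 0.0411]
tool_rot: [-1.575, -0.004, -3.021]
wrist_force: [-0.5, -0.4, -1.5]
opening: 0.51
t 6.7 pos [ 0.5834 -0.3287  0.0411] tilt [ 0.005 -0.004  1.   ] op 0.51 F [-0.5 -0.4 -1.5]
shift mm [-0.  10.1  3.4] turn 0.1 q7 -1.22
```

```bash
python3 -m pendant '[[0,0.003,0,0],[0,0.006,0,0],[0,0.008,0,0],[0,0.01,0,0],[0,0.011,0,0],[0,0.011,0,0],[0,0.011,0,0],[0,0.011,0,0]]';  python3 -c "
from plant import env
from h import *
delta(env,.5838,-.332,.031,.118)"
```

```text
clock: 7.5
position: [0.5851, -0.332, 0.0335]
tool_rot: [-1.571, 0.0, -3.024]
wrist_force: [0.5, 0.5, -0.3]
opening: 0.51
t 7.5 pos [ 0.5851 -0.332   0.0335] tilt [-0.  0.  1.] op 0.51 F [ 0.5  0.5 -0.3]
shift mm [ 1.3  2.5 -0.2] turn -0.0 q7 -1.22
```

```bash
python3 -m pendant '[[0,0.001,0,0],[0,0.002,0,0],[0,0.003,0,0],[0,0.004,0,0],[0,0.005,0,0],[0,0.005,0,0],[0,0.005,0,0],[0,0.005,0,0]]';  python3 -m pendant '[[0,0,0,0],[0,0,0,0],[0,0,0,0],[0,0,0,0],[0,0,0,0],[0,0,0,0],[0,-0.01,0,0],[0,-0.03,0,0]]' 0; python3 -m pendant '[[0,-0.04,0,0],[0,-0.08,0,0],[0,-0.11,0,0],[0,-0.14,-0.03,0],[0,-0.15,-0.07,1],[0,-0.15,-0.11,2],[0,-0.15,-0.15,2.8],[0,-0.15,-0.19,2.8]]'; python3 -c "
from plant import env
from h import *
delta(env,*st(-38.8,1.3),.14,.068)"
```

```text
clock: 8.3
position: [0.5849, -0.3319, 0.0289]
tool_rot: [-1.571, -0.0, -3.024]
wrist_force: [-2.0, 1.2, 5.8]
opening: 0.51
clock: 9.1
position: [0.5838, -0.3313, 0.0575]
tool_rot: [-1.573, -0.003, -3.024]
wrist_force: [0.2, -0.5, 0.1]
opening: 1.002
clock: 9.9
position: [0.5625, -0.1417, 0.2094]
tool_rot: [-1.57, 0.001, -3.073]
wrist_force: [0.4, -0.2, -0.4]
opening: 1.0
t 9.9 pos [ 0.5625 -0.1417  0.2094] tilt [-0.001  0.     1.   ] op 1.0 F [ 0.4 -0.2 -0.4]
shift mm [  62.3   69.3 -134.6] turn 0.0 q7 -1.49
```

```bash
python3 -m pendant '[[0.02,0,-0.04,0],[0.04,0.01,-0.08,0],[0.06,0.02,-0.12,0],[0.0625,0.04,-0.135,0],[0.0625,0.06,-0.135,0],[0.0625,0.07,-0.135,0],[0.0625,0.07,-0.135,0],[0.0625,0.07,-0.135,0]]';  python3 - <<'E'
from plant import env
from h import *
delta(env,*st(-38.8,1.3),.06,.068)
c=cam(env.camera_params("wrist"))
im=env.grab_frame("wrist")[:,:,::-1].copy()
print(proj(c,[[*st(-38.8,1.3),.126]]))
cv2.imwrite("pics/w4.png",im)
E
```

```text
clock: 10.7
position: [0.4917, -0.0134, 0.1388]
tool_rot: [-1.57, 0.001, -3.074]
wrist_force: [0.4, -1.0, 0.0]
opening: 0.998
t 10.7 pos [ 0.4917 -0.0134  0.1388] tilt [-0.001  0.     1.   ] op 0.998 F [ 0.4 -1.   0. ]
shift mm [ 0.5 78.8 -1.7] turn -0.0 q7 -1.79
[[317.94731153 292.46716686]]
```

View pics/w4.png

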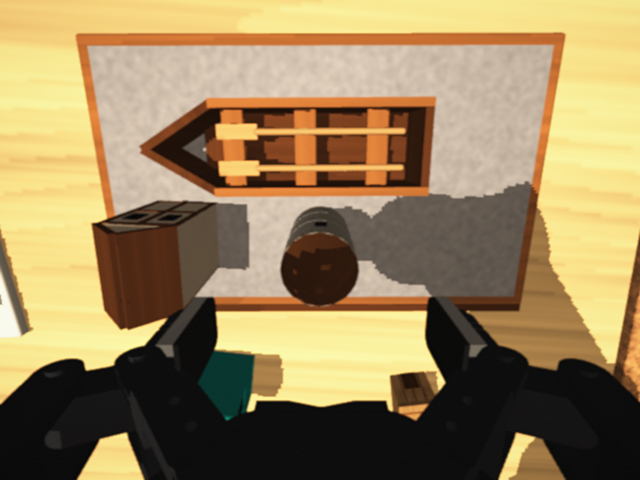

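```bash
python3 -m pendant '[[0,0.03,-0.001,0],[0,0.055,-0.001,0],[0,0.07,-0.001,0],[0,0.078,-0.001,0],[0,0.078,-0.001,0],[0,0.078,-0.001,0],[0,0.078,-0.001,0],[0,0.078,-0.001,0]]'; python3 -m pendant '[[0,0,0,0],[0,0,0,0],[0,0,0,0],[0,0,0,0],[0,0,0,0],[0,0,0,0],[0,0,0,0],[0,0,0,0]]' 1 40;  python3 -c "
from plant import env
from h import *
delta(env,*st(-38.8,1.3),.06,.068)"
```

```text
clock: 11.55
position: [0.4916, -0.0119, 0.0611]
tool_rot: [-1.571, 0.002, -3.073]
wrist_force: [-0.1, -0.1, -0.2]
opening: 0.999
clock: 12.35
position: [0.4911, -0.0119, 0.0605]
tool_rot: [-1.571, 0.0, -3.073]
wrist_force: [-1.0, -0.3, 6.8]
opening: 0.503
t 12.35 pos [ 0.4911 -0.0119  0.0605] tilt [-0.  0.  1.] op 0.503 F [-1.  -0.3  6.8]
shift mm [-0.1  0.5 -0.2] turn 0.0 q7 -1.85
```

```bash
python3 -m pendant '[[0,-0.02,0,0],[0,-0.05,0,0],[0,-0.08,0,0],[0,-0.1,0.02,0],[0,-0.1,0.06,0],[0,-0.1,0.1,0],[0,-0.1,0.14,0],[0,-0.1,0.18,0]]';  python3 -c "
from plant import env
from h import *
delta(env,.496,-.345,.0545,.1)"
```

```text
clock: 13.15
position: [0.5026, -0.1927, 0.1597]
tool_rot: [-1.571, -0.001, -3.073]
wrist_force: [0.8, 0.1, -2.9]
opening: 0.504
t 13.15 pos [ 0.5026 -0.1927  0.1597] tilt [ 0.001 -0.001  1.   ] op 0.504 F [ 0.8  0.1 -2.9]
shift mm [ 17.  105.1 151.5] turn -1.8 q7 -1.42
```

```bash
python3 -m pendant '[[0.005,0,0.04,0],[0.01,0,0.08,0],[0.015,0.01,0.12,0],[0.017,0.02,0.15,0],[0.017,0.05,0.151,0],[0.017,0.075,0.151,0],[0.017,0.09,0.151,0],[0.017,0.095,0.151,0]]';  python3 -m pendant '[[0,0.003,0,0],[0,0.006,0,0],[0,0.008,0,0],[0,0.01,0,0],[0,0.01,0,0],[0,0.01,0,0],[0,0.01,0,0],[0,0.01,0,0]]'; python3 -c "
from plant import env
from h import *
delta(env,.496,-.345,.0545,.1)"
```

```text
clock: 13.95
position: [0.4953, -0.342, 0.063]
tool_rot: [-1.574, -0.004, -3.072]
wrist_force: [-0.1, 1.0, -2.4]
opening: 0.504
clock: 14.75
position: [0.4969, -0.3433, 0.0554]
tool_rot: [-1.571, 0.0, -3.073]
wrist_force: [0.1, 0.2, -2.1]
opening: 0.506
t 14.75 pos [ 0.4969 -0.3433  0.0554] tilt [-0.  0.  1.] op 0.506 F [ 0.1  0.2 -2.1]
shift mm [1.  0.9 1.6] turn -1.8 q7 -1.23
```

```bash
python3 -m pendant '[[0,0.001,0,0],[0,0.0015,0,0],[0,0.002,0,0],[0,0.002,0,0],[0,0.002,0,0],[0,0.002,0,0],[0,0.002,0,0],[0,0.002,0,0]]'; python3 -m pendant '[[0,0,0,0],[0,0,0,0],[0,0,0,0],[0,0,0,0],[0,0,0,0],[0,0,0,0],[0,-0.01,0,0],[0,-0.03,0,0]]' 0; python3 -m pendant '[[0,-0.04,0,0],[0,-0.08,0,0],[0,-0.11,0,0],[0,-0.14,-0.02,0],[0,-0.15,-0.06,1],[0,-0.15,-0.1,2],[0,-0.15,-0.15,2.8],[0,-0.15,-0.2,2.8]]'; python3 -c "
from plant import env
from h import *
delta(env,*st(-40,102),.15,.018)"
```

```text
clock: 15.55
position: [0.4971, -0.3434, 0.0546]
tool_rot: [-1.57, 0.0, -3.073]
wrist_force: [-0.9, 1.2, 7.5]
opening: 0.506
clock: 16.35
position: [0.4958, -0.3426, 0.0827]
tool_rot: [-1.573, -0.003, -3.073]
wrist_force: [0.3, 0.4, 0.5]
opening: 1.001
clock: 17.15
position: [0.4828, -0.1423, 0.2343]
tool_rot: [-1.57, 0.002, -3.123]
wrist_force: [0.8, 1.0, 0.0]
opening: 1.002
t 17.15 pos [ 0.4828 -0.1423  0.2343] tilt [-0.002  0.001  1.   ] op 1.002 F [0.8 1.  0. ]
shift mm [  -4.4   84.2 -231. ] turn 0.0 q7 -1.52
```

```bash
python3 -m pendant '[[-0.001,0,-0.045,0],[-0.002,0,-0.09,0],[-0.003,0.01,-0.135,0],[-0.004,0.03,-0.18,0],[-0.004,0.05,-0.22,0],[-0.004,0.07,-0.231,0],[-0.004,0.085,-0.231,0],[-0.004,0.085,-0.231,0]]';  python3 -m pendant '[[0,0,0,0],[0,0,0,0],[0,0,0,0],[0,0,0,0],[0,0,0,0],[0,0,0,0],[0,0,0,0],[0,0,0,0]]'
python3 - <<'E'
from plant import env
from h import *
delta(env,*st(-40,102),.061,.018)
c=cam(env.camera_params("wrist"))
im=env.grab_frame("wrist")[:,:,::-1].copy()
x,y=st(-40,102); cv2.polylines(im,[proj(c,box(x,y,.018,.05,.044,.093)).round().astype(int)],True,(0,255,0),1)
cv2.polylines(im,[proj(c,box(x,y,.018,.05,.044,.018)).round().astype(int)],True,(255,0,0),1)
cv2.imwrite("pics/w5.png",im)
E
```

```text
clock: 17.95
position: [0.481, 0.0877, 0.1473]
tool_rot: [-1.57, -0.003, -3.12]
wrist_force: [-0.6, -1.3, 0.3]
opening: 0.998
clock: 18.75
position: [0.4824, 0.0873, 0.1483]
tool_rot: [-1.571, -0.0, -3.122]
wrist_force: [0.2, 0.1, 0.4]
opening: 1.001
t 18.75 pos [0.4824 0.0873 0.1483] tilt [0. 0. 1.] op 1.001 F [0.2 0.1 0.4]
shift mm [-0.8 87.3 -1.3] turn 0.1 q7 -2.1
```

View pics/w5.png

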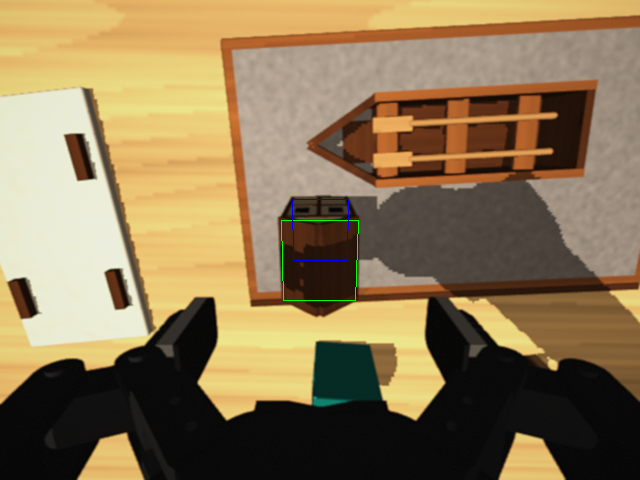

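```bash
python3 -m pendant '[[0,0.03,-0.001,0],[0,0.055,-0.001,0],[0,0.075,-0.001,0],[0,0.087,-0.001,0],[0,0.087,-0.001,0],[0,0.087,-0.001,0],[0,0.087,-0.001,0],[0,0.087,-0.001,0]]'; python3 -m pendant '[[0,0,0,0],[0,0,0,0],[0,0,0,0],[0,0,0,0],[0,0,0,0],[0,0,0,0],[0,0,0,0],[0,0,0,0]]' 1 40;  python3 -m pendant '[[0,-0.02,0,0],[0,-0.05,0,0],[0,-0.08,0,0],[0,-0.1,0.02,0],[0,-0.1,0.06,0],[0,-0.1,0.1,0],[0,-0.1,0.14,0],[0,-0.1,0.18,0]]';python3 -c "
from plant import env
from h import *
delta(env,.406,-.356,.061,.07)"
```

```text
clock: 19.6
position: [0.4832, 0.0884, 0.0622]
tool_rot: [-1.571, 0.002, -3.122]
wrist_force: [0.5, 0.2, 0.3]
opening: 1.004
clock: 20.4
position: [0.4826, 0.0885, 0.0619]
tool_rot: [-1.571, 0.001, -3.121]
wrist_force: [-1.0, 0.1, 5.4]
opening: 0.516
clock: 21.2
position: [0.4853, -0.0932, 0.1611]
tool_rot: [-1.571, -0.001, -3.121]
wrist_force: [1.7, 0.4, -1.3]
opening: 0.514
t 21.2 pos [ 0.4853 -0.0932  0.1611] tilt [0.001 0.    1.   ] op 0.514 F [ 1.7  0.4 -1.3]
shift mm [ 84.5 100.2 261.2] turn -2.9 q7 -1.73
```

```bash
python3 -m pendant '[[0.03,0,0.03,0],[0.06,0,0.06,0],[0.08,0,0.1,0],[0.0845,0,0.14,0],[0.0845,0,0.18,0],[0.0845,0,0.22,0],[0.0845,0,0.25,0],[0.0845,0.01,0.2612,0]]'; python3 -m pendant '[[0,0.03,0,0],[0,0.05,0,0],[0,0.065,0,0],[0,0.08,0,0],[0,0.085,0,0],[0,0.085,0,0],[0,0.085,0,0],[0,0.085,0,0]]';python3 -c "
from plant import env
from h import *
delta(env,.406,-.356,.056,.07)"
```

```text
clock: 22.0
position: [0.4067, -0.3591, 0.1518]
tool_rot: [-1.567, 0.002, -3.127]
wrist_force: [0.7, 0.2, -1.7]
opening: 0.518
clock: 22.8
position: [0.4072, -0.3545, 0.067]
tool_rot: [-1.57, 0.001, -3.121]
wrist_force: [-0.0, 0.2, -1.6]
opening: 0.52
t 22.8 pos [ 0.4072 -0.3545  0.067 ] tilt [-0.001  0.001  1.   ] op 0.52 F [-0.   0.2 -1.6]
shift mm [ 1.3 11.   1.4] turn -2.9 q7 -1.27
```

```bash
python3 -m pendant '[[0,0.003,0,0],[0,0.006,0,0],[0,0.008,0,0],[0,0.01,0,0],[0,0.011,0,0],[0,0.0115,0,0],[0,0.0115,0,0],[0,0.0115,0,0]]'; python3 -c "
from plant import env
from h import *
delta(env,.406,-.356,.056,.07)"
```

```text
clock: 23.6
position: [0.4066, -0.3544, 0.0559]
tool_rot: [-1.57, -0.001, -3.122]
wrist_force: [-2.1, 1.2, 9.2]
opening: 0.516
t 23.6 pos [ 0.4066 -0.3544  0.0559] tilt [0.001 0.001 1.   ] op 0.516 F [-2.1  1.2  9.2]
shift mm [ 0.6 -0.1  1.6] turn -2.9 q7 -1.28
```

```bash
python3 -m pendant '[[0,0,0,0],[0,0,0,0],[0,0,0,0],[0,0,0,0],[0,0,0,0],[0,0,0,0],[0,-0.01,0,0],[0,-0.03,0,0]]' 0; python3 -m pendant '[[0,-0.04,0,0],[0,-0.08,0,0],[0,-0.11,0,0],[0,-0.13,-0.02,0],[0,-0.14,-0.06,-4],[0,-0.15,-0.1,-12],[0,-0.15,-0.14,-20],[0,-0.15,-0.18,-28]]'
python3 - <<'E'
from plant import env
from h import *
delta(env,*st(26.5,9),.2,.068+np.pi/2)
for n in ["scene","side"]:
    im=env.grab_frame(n)[:,:,::-1]; cv2.imwrite(f"pics/{n}1.png",im)
E
```

```text
clock: 24.4
position: [0.4059, -0.3537, 0.0844]
tool_rot: [-1.573, -0.002, -3.121]
wrist_force: [0.3, 0.4, -0.4]
opening: 1.001
clock: 25.2
position: [0.403, -0.1731, 0.2359]
tool_rot: [-1.569, 0.001, -2.628]
wrist_force: [-0.1, -0.1, 0.1]
opening: 0.998
t 25.2 pos [ 0.403  -0.1731  0.2359] tilt [-0.001  0.001  1.   ] op 0.998 F [-0.1 -0.1  0.1]
shift mm [-218.3   35.9  -76. ] turn -64.4 q7 -1.0
```

View pics/scene1.png

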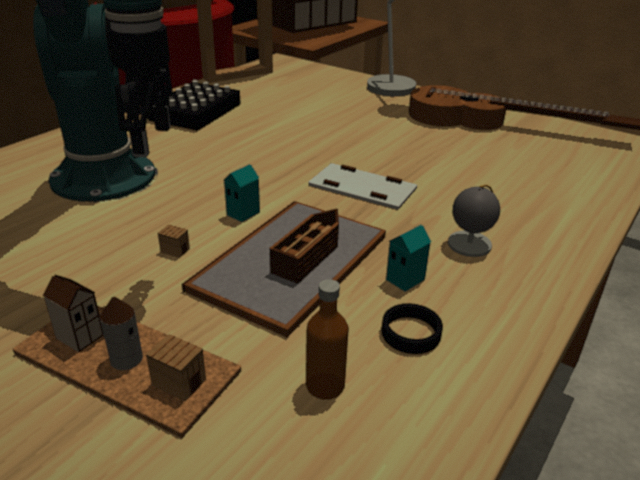

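The house, tower and shed stand upright together on the cork at about (75,320), (122,340) and (176,370). The stage is clear except for the boat.

```bash
python3 -m pendant '[[-0.03,0.005,-0.01,-8],[-0.06,0.01,-0.02,-16],[-0.09,0.015,-0.03,-24],[-0.12,0.02,-0.04,-32],[-0.15,0.025,-0.05,-40],[-0.18,0.03,-0.06,-48],[-0.21,0.036,-0.07,-56],[-0.218,0.036,-0.076,-64]]'; python3 -m pendant '[[0,0,0,0],[0,0,0,0],[0,0,0,0],[0,0,0,0],[0,0,0,0],[0,0,0,0],[0,0,0,0],[0,0,0,0]]'
python3 - <<'E'
from plant import env
from h import *
delta(env,*st(26.5,9),.15,.068+np.pi/2)
c=cam(env.camera_params("wrist")); np.save("wc6.npy",np.array(c,dtype=object),allow_pickle=True)
im=env.grab_frame("wrist")[:,:,::-1].copy()
cv2.imwrite("pics/w6.png",im)
S=np.load("stage.npy");cv2.polylines(im,[proj(c,box(*S[:3],.2,.33,.018)).round().astype(int)],True,(0,0,255),1)
x,y=st(26.5,-1); cv2.polylines(im,[proj(c,box(x,y,.068,.056,.13,.068)).round().astype(int)],True,(0,255,0),1)
print(proj(c,[[*st(26.5,105),.068]]))
cv2.imwrite("pics/w6o.png",im)
E
```

```text
clock: 26.1
position: [0.5592, 0.0002, 0.1991]
tool_rot: [-1.568, 0.002, -1.51]
wrist_force: [-0.6, -0.4, -0.8]
opening: 1.003
clock: 26.9
position: [0.5566, -0.002, 0.1988]
tool_rot: [-1.571, -0.0, -1.516]
wrist_force: [-0.4, 0.5, -0.1]
opening: 0.998
t 26.9 pos [ 0.5566 -0.002   0.1988] tilt [-0.  0.  1.] op 0.998 F [-0.4  0.5 -0.1]
shift mm [-2.4 48.8 -0.6] turn -0.8 q7 -0.55
[[318.04817236  99.52344294]]
```

View pics/w6o.png

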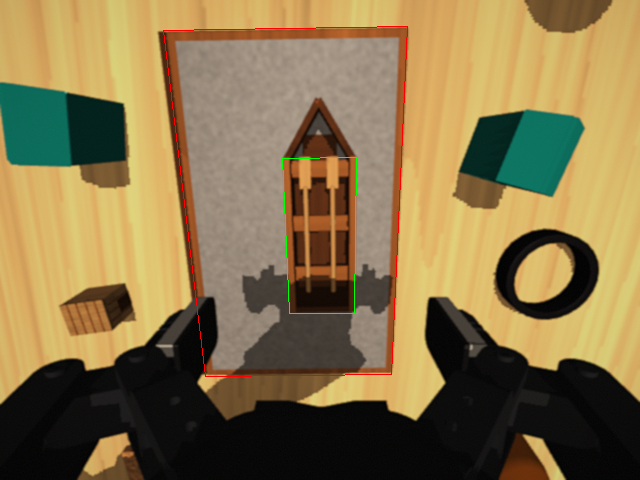

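```bash
python3 -m pendant '[[-0.001,0.04,-0.0005,-0.8],[-0.002,0.08,-0.0005,-0.8],[-0.0025,0.115,-0.0005,-0.8],[-0.0025,0.14,-0.0005,-0.8],[-0.0025,0.155,-0.0005,-0.8],[-0.0025,0.165,-0.0005,-0.8],[-0.0025,0.169,-0.0005,-0.8],[-0.0025,0.169,-0.0005,-0.8]]'; python3 -m pendant '[[0,0,0,0],[0,0,0,0],[0,0,0,0],[0,0,0,0],[0,0,0,0],[0,0,0,0],[0,0,0,0],[0,0,0,0]]' 1 50; python3 -c "
from plant import env
from h import *
delta(env,*st(26.5,9),.03,.068+np.pi/2)"
```

```text
clock: 27.75
position: [0.5564, 0.0006, 0.0301]
tool_rot: [-1.57, -0.0, -1.502]
wrist_force: [-0.6, -0.1, 0.5]
opening: 1.001
clock: 28.55
position: [0.5567, 0.0005, 0.0309]
tool_rot: [-1.569, -0.001, -1.502]
wrist_force: [-0.8, -0.5, 6.1]
opening: 0.651
t 28.55 pos [5.567e-01 5.000e-04 3.090e-02] tilt [-0.002  0.     1.   ] op 0.651 F [-0.8 -0.5  6.1]
shift mm [ 0.   0.9 -0.8] turn 0.0 q7 -0.79
```

```bash
python3 -m pendant '[[0,-0.02,0,0],[0,-0.05,0,0],[0,-0.08,0,0],[0,-0.1,0,0],[0,-0.11,0,0],[-0.03,-0.11,0,0],[-0.07,-0.11,0,0],[-0.11,-0.11,0,0]]'; python3 -c "
from plant import env
from h import *
delta(env,.476,.3112,.14,.127)"
```

```text
clock: 29.35
position: [0.5478, 0.11, 0.139]
tool_rot: [-1.572, -0.001, -1.505]
wrist_force: [0.7, -0.2, -3.1]
opening: 0.651
t 29.35 pos [0.5478 0.11   0.139 ] tilt [0.001 0.001 1.   ] op 0.651 F [ 0.7 -0.2 -3.1]
shift mm [-205.5   -1.1  -58.3] turn 86.5 q7 -0.82
```

```bash
python3 -m pendant '[[-0.03,0,-0.008,8],[-0.06,0,-0.016,16],[-0.09,0,-0.024,24],[-0.12,0,-0.032,32],[-0.15,0,-0.04,40],[-0.18,0,-0.048,48],[-0.2,0,-0.056,56],[-0.2055,0,-0.0583,64]]';  python3 -m pendant '[[0,0,0,8],[0,0,0,16],[0,0,0,22],[0,0,0,22.5],[0,0,0,22.5],[0,0,0,22.5],[0,0,0,22.5],[0,0,0,22.5]]'
python3 - <<'E'
from plant import env
from h import *
delta(env,.476,.3112,.0229,.127)
c=cam(env.camera_params("wrist"))
im=env.grab_frame("wrist")[:,:,::-1].copy()
cv2.imwrite("pics/w7.png",im)
cv2.polylines(im,[proj(c,box(.476,.3112,.127,.21,.11,.01)).round().astype(int)],True,(0,0,255),1)
cv2.imwrite("pics/w7o.png",im)
cv2.imwrite("pics/side2.png",env.grab_frame("side")[:,:,::-1])
E
```

```text
clock: 30.15
position: [0.4736, 0.3147, 0.1393]
tool_rot: [-1.573, -0.001, -2.62]
wrist_force: [0.1, 0.8, -2.6]
opening: 0.648
clock: 30.95
position: [0.4761, 0.3111, 0.1397]
tool_rot: [-1.571, -0.0, -3.011]
wrist_force: [-0.4, 0.2, -2.8]
opening: 0.65
t 30.95 pos [0.4761 0.3111 0.1397] tilt [ 0. -0.  1.] op 0.65 F [-0.4  0.2 -2.8]
shift mm [ 1.000e-01  1.168e+02 -1.000e-01] turn 0.2 q7 -2.37
```

View pics/w7o.png

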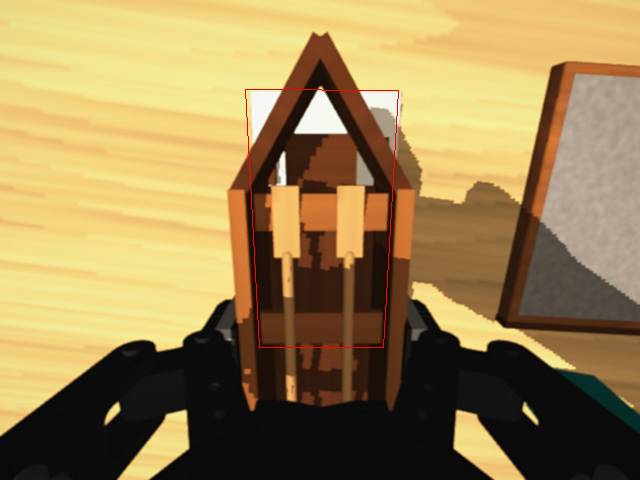

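View pics/side2.png

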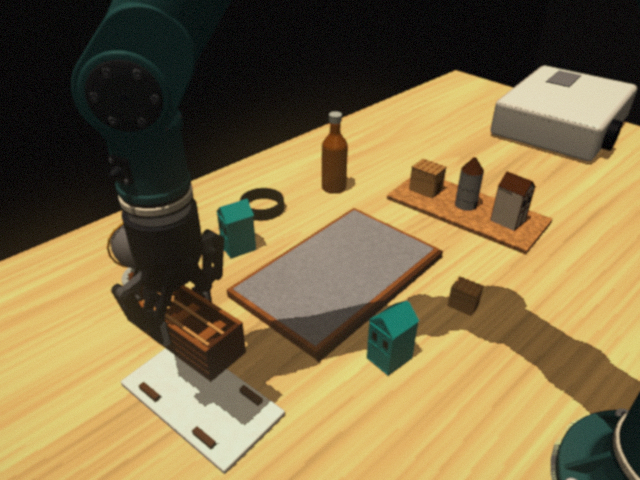

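Run:
```python
from h import *
c=tuple(np.load("wc2.npy",allow_pickle=True)); s=np.load("stage2.npy"); d=s[3:]
f,cx,cy,o,R=c; cc=(f,cx,cy,o+d[:3]*.002,Ro.from_rotvec(d[3:]*.004).as_matrix()@R)
print(ray(cc,[(56,94),(102,284)],.01).round(4)); print(box(.476,.3112,.127,.21,.11,.01).round(4)[1:3])
```

```text
[[0.5859 0.265  0.01  ]
 [0.3781 0.2394 0.01  ]]
[[0.5871 0.2699 0.01  ]
 [0.3788 0.2433 0.01  ]]
```

```bash
python3 -m pendant '[[0,0.03,0.001,0],[0.001,0.06,0.002,0],[0.001,0.08,0.002,0],[0.001,0.095,0.002,0],[0.001,0.105,0.002,0],[0.001,0.105,0.002,0],[0.001,0.105,0.002,0],[0.001,0.105,0.002,0]]';  python3 - <<'E'
from plant import env
from h import *
delta(env,.4755,.309,.0229,.125)
cv2.imwrite("pics/side3.png",cv2.resize(env.grab_frame("side")[300:480,90:310,::-1],None,fx=3.3,fy=3.3,interpolation=cv2.INTER_CUBIC))
E
```

```text
clock: 31.85
position: [0.4761, 0.3097, 0.0357]
tool_rot: [-1.572, 0.002, -3.012]
wrist_force: [-0.4, -0.2, -3.1]
opening: 0.647
t 31.85 pos [0.4761 0.3097 0.0357] tilt [-0.002 -0.001  1.   ] op 0.647 F [-0.4 -0.2 -3.1]
shift mm [ 0.7 12.8  0.7] turn 0.3 q7 -2.45
```

View pics/side3.png

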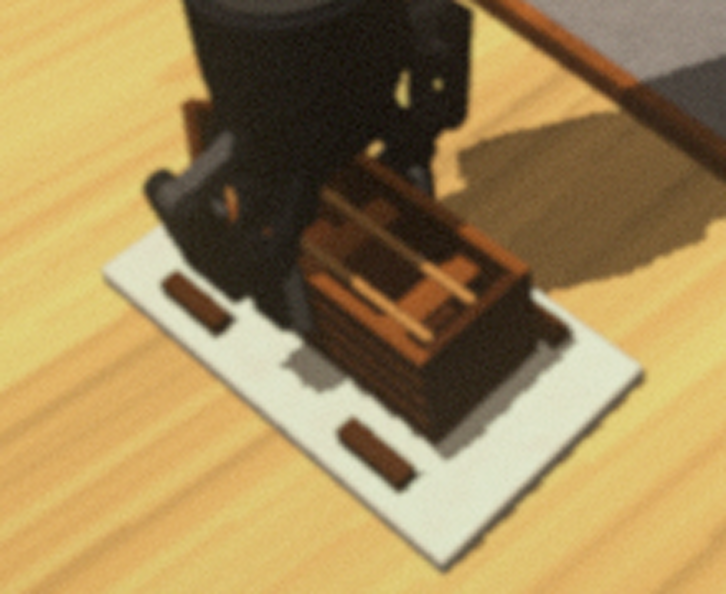

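```bash
python3 -m pendant '[[0,0.003,0,0],[0.0007,0.006,0.0007,0],[0.0007,0.008,0.0007,0],[0.0007,0.01,0.0007,0],[0.0007,0.012,0.0007,0],[0.0007,0.013,0.0007,0],[0.0007,0.013,0.0007,0],[0.0007,0.013,0.0007,0]]';  python3 - <<'E'
from plant import env
from h import *
delta(env,.4755,.309,.0229,.125)
E
```

```text
clock: 32.7
position: [0.4747, 0.3084, 0.0229]
tool_rot: [-1.57, 0.0, -3.012]
wrist_force: [-1.5, -0.8, 8.1]
opening: 0.648
t 32.7 pos [0.4747 0.3084 0.0229] tilt [-0.     0.001  1.   ] op 0.648 F [-1.5 -0.8  8.1]
shift mm [-0.9 -0.  -0.5] turn 0.3 q7 -2.46
```

Contact at the predicted height. I'll open, lift and check.

```bash
python3 -m pendant '[[0,0,0,0],[0,0,0,0],[0,0,0,0],[0,0,0,0],[0,0,0,0],[0,0,0,0],[0,-0.01,0,0],[0,-0.04,0,0]]' 0; python3 -m pendant '[[0,-0.05,0,0],[0,-0.1,0,0],[0,-0.15,0,0],[0,-0.19,0,0],[0,-0.2,0,0],[0,-0.2,0,0],[0,-0.2,0,0],[0,-0.2,0,0]]';  python3 - <<'E'
from plant import env
from h import *
delta(env,.4066,-.3544,.16,.02)
c=cam(env.camera_params("wrist"));np.save("wc8.npy",np.array(c,dtype=object),allow_pickle=True)
im=env.grab_frame("wrist")[:,:,::-1].copy()
cv2.imwrite("pics/w8.png",im)
cv2.imwrite("pics/side4.png",cv2.resize(env.grab_frame("side")[300:480,90:310,::-1],None,fx=3.3,fy=3.3,interpolation=cv2.INTER_CUBIC))
E
```

```text
clock: 33.5
position: [0.4731, 0.3072, 0.0605]
tool_rot: [-1.568, -0.005, -3.011]
wrist_force: [0.9, -0.2, -0.0]
opening: 1.002
clock: 34.3
position: [0.4736, 0.3073, 0.2597]
tool_rot: [-1.569, -0.004, -3.012]
wrist_force: [0.5, -0.5, -0.2]
opening: 0.999
t 34.3 pos [0.4736 0.3073 0.2597] tilt [0.003 0.002 1.   ] op 0.999 F [ 0.5 -0.5 -0.2]
shift mm [151.8 101.6 647.2] turn 6.3 q7 -2.29
```

View pics/w8.png

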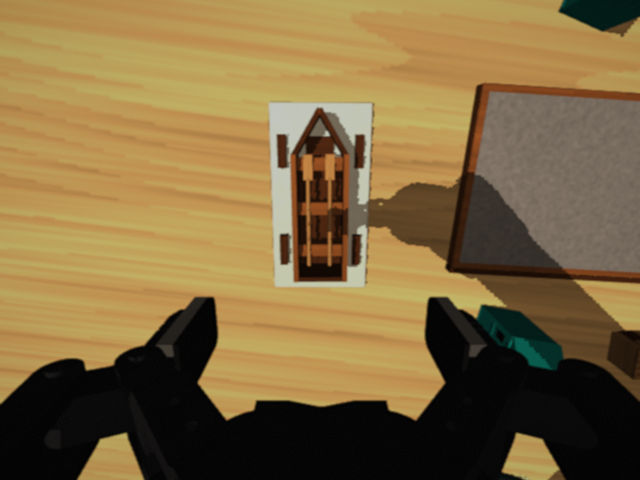

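View pics/side4.png

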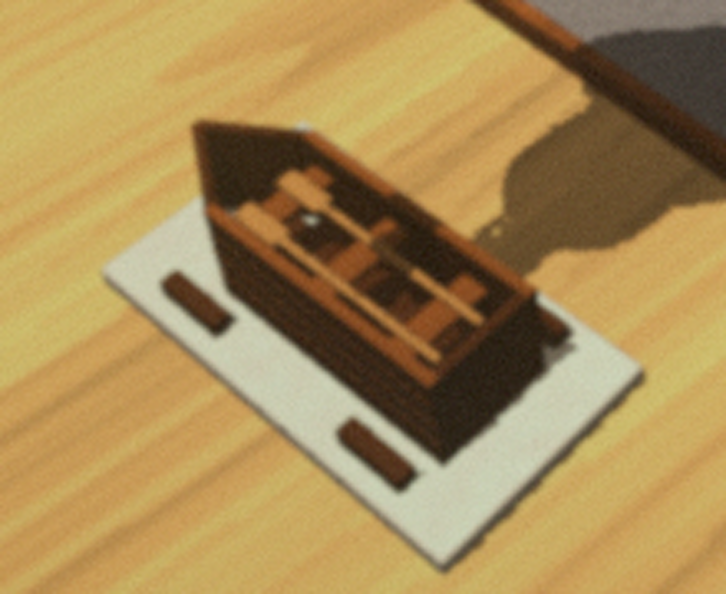

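Run:
```python
from h import *
c=tuple(np.load("wc8.npy",allow_pickle=True))
im=cv2.imread("pics/w8.png"); cv2.imwrite("pics/w8z.png",cv2.resize(im[90:300,250:400],None,fx=2.8,fy=2.8,interpolation=cv2.INTER_CUBIC))
P=ray(c,[(269,103),(374,103),(366,287),(276,287)],.01)[:,:2]; print(P.round(4),P.mean(0), np.linalg.norm(P[0]-P[3]),np.linalg.norm(P[0]-P[1]))
B=ray(c,[(320,108),(293,281),(347,281)],.06)[:,:2]; print(B.round(4)); u=(B[0]-(B[1]+B[2])/2); L=np.linalg.norm(u); u/=L; print("len",L,"origin",B[0]-u*.095, (B[1]+B[2])/2+u*.075,"yaw",np.arctan2(u[1],u[0]), np.arctan2(*(P[0]-P[3])[::-1]))
```

```text
[[0.5723 0.3746]
 [0.5864 0.266 ]
 [0.3804 0.2403]
 [0.3665 0.348 ]] [0.47639483 0.30722124] 0.20755912517931502 0.10951896823489655
[[0.5703 0.3207]
 [0.398  0.327 ]
 [0.4053 0.2709]]
len 0.17002303345250963 origin [0.47607011 0.3085233 ] [0.47604726 0.30852036] yaw 0.12806502301278866 0.1285757087648015
```

View pics/w8z.png

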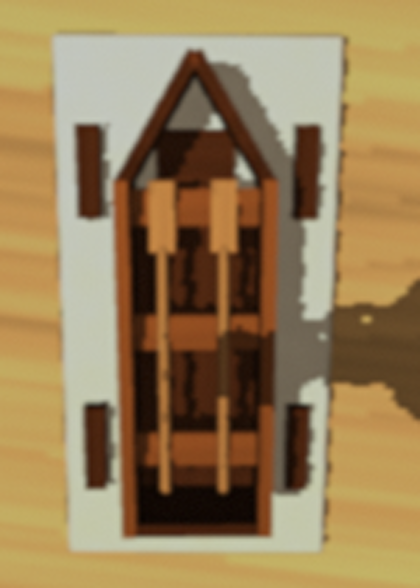

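```bash
python3 -m pendant '[[0,0,0.045,1],[0,0,0.09,2],[0,0,0.135,3],[0,0,0.18,4],[0,0.01,0.225,5],[0,0.02,0.27,6],[0,0.03,0.315,6.3],[0,0.04,0.36,6.3]]';  python3 - <<'E'
from plant import env
from h import *
delta(env,.4066,-.3544,.16,.02)
E
```

```text
clock: 35.2
position: [0.5209, -0.0503, 0.2204]
tool_rot: [-1.571, -0.002, -3.121]
wrist_force: [0.3, -0.1, 1.2]
opening: 1.001
t 35.2 pos [ 0.5209 -0.0503  0.2204] tilt [ 0.002 -0.     1.   ] op 1.001 F [ 0.3 -0.1  1.2]
shift mm [120.3  60.6 301.8] turn 0.0 q7 -1.69
```

```bash
python3 -m pendant '[[0.016,0,0.04,0],[0.032,0,0.08,0],[0.048,0,0.12,0],[0.064,0,0.16,0],[0.08,0.01,0.2,0],[0.096,0.02,0.24,0],[0.112,0.04,0.28,0],[0.12,0.06,0.302,0]]';   python3 -m pendant '[[0,0,0,0],[0,0,0,0],[0,0,0,0],[0,0,0,0],[0,0,0,0],[0,0,0,0],[0,0,0,0],[0,0,0,0]]';  python3 - <<'E'
from plant import env
from h import *
delta(env,.4066,-.3544,.056,.02)
cv2.imwrite("pics/w9.png",env.grab_frame("wrist")[:,:,::-1])
E
```

```text
clock: 36.0
position: [0.405, -0.3568, 0.1604]
tool_rot: [-1.57, -0.002, -3.126]
wrist_force: [-0.5, 0.0, -0.1]
opening: 1.001
clock: 36.8
position: [0.4075, -0.3529, 0.162]
tool_rot: [-1.571, 0.0, -3.121]
wrist_force: [1.1, -0.3, 0.5]
opening: 1.002
t 36.8 pos [ 0.4075 -0.3529  0.162 ] tilt [-0.  0.  1.] op 1.002 F [ 1.1 -0.3  0.5]
shift mm [  1.  106.    1.5] turn 0.0 q7 -1.07
```

View pics/w9.png

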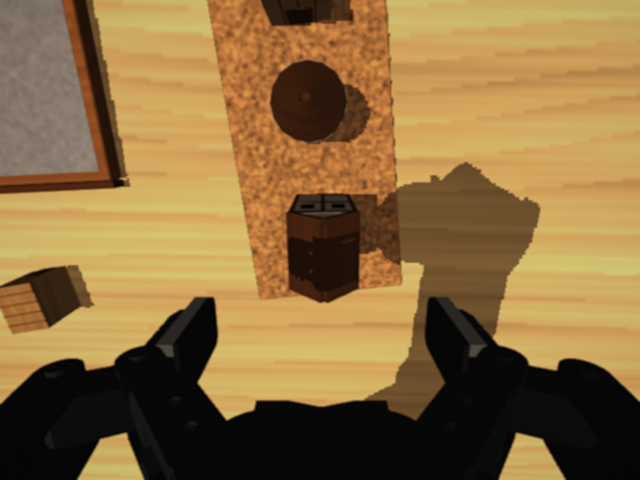

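```bash
python3 -m pendant '[[0.001,0.03,0.001,0],[0.001,0.06,0.0015,0],[0.001,0.085,0.0015,0],[0.001,0.1,0.0015,0],[0.001,0.106,0.0015,0],[0.001,0.106,0.0015,0],[0.001,0.106,0.0015,0],[0.001,0.106,0.0015,0]]'; python3 -m pendant '[[0,0,0,0],[0,0,0,0],[0,0,0,0],[0,0,0,0],[0,0,0,0],[0,0,0,0],[0,0,0,0],[0,0,0,0]]' 1 40
python3 - <<'E'
from plant import env
from h import *
delta(env,.4066,-.3544,.056,.02)
E
python3 -m pendant '[[0,-0.02,0,0],[0,-0.05,0,0],[0,-0.08,0,0],[0,-0.1,0,0],[0,-0.11,-0.03,0],[0,-0.11,-0.07,0],[-0.02,-0.11,-0.11,0],[-0.05,-0.11,-0.15,0]]'
python3 - <<'E'
from plant import env
from h import *
delta(env,.4826,.0885,.12,.068)
E
```

```text
clock: 37.65
position: [0.4071, -0.355, 0.0567]
tool_rot: [-1.57, 0.002, -3.122]
wrist_force: [0.6, 0.4, 0.2]
opening: 1.003
clock: 38.45
position: [0.4066, -0.3545, 0.0565]
tool_rot: [-1.57, 0.0, -3.122]
wrist_force: [-1.3, 1.0, 5.1]
opening: 0.519
t 38.45 pos [ 0.4066 -0.3545  0.0565] tilt [-0.  0.  1.] op 0.519 F [-1.3  1.   5.1]
shift mm [ 0.   0.5 -0.1] turn 0.0 q7 -1.12
clock: 39.25
position: [0.4508, -0.2027, 0.1656]
tool_rot: [-1.571, -0.003, -3.125]
wrist_force: [1.5, -0.9, -2.2]
opening: 0.519
t 39.25 pos [ 0.4508 -0.2027  0.1656] tilt [0.003 0.    1.   ] op 0.519 F [ 1.5 -0.9 -2.2]
shift mm [ -36.8   45.4 -290.7] turn -2.9 q7 -1.38
```

```bash
python3 -m pendant '[[-0.005,0,-0.04,0],[-0.01,0,-0.08,0],[-0.015,0,-0.12,0],[-0.02,0,-0.16,-1],[-0.025,0,-0.2,-2],[-0.03,0,-0.24,-2.9],[-0.036,0.01,-0.28,-2.9],[-0.037,0.02,-0.291,-2.9]]'; python3 -m pendant '[[0,0.02,0,0],[0,0.04,0,0],[0,0.055,0,0],[0,0.065,0,0],[0,0.065,0,0],[0,0.065,0,0],[0,0.065,0,0],[0,0.065,0,0]]'
python3 - <<'E'
from plant import env
from h import *
delta(env,.4826,.0885,.0625,.068)
E
```

```text
clock: 40.05
position: [0.4857, 0.0941, 0.1461]
tool_rot: [-1.574, 0.003, -3.064]
wrist_force: [0.7, 0.8, -1.4]
opening: 0.514
clock: 40.85
position: [0.4852, 0.0882, 0.0815]
tool_rot: [-1.571, 0.002, -3.071]
wrist_force: [0.8, 0.2, -1.6]
opening: 0.514
t 40.85 pos [0.4852 0.0882 0.0815] tilt [-0.002 -0.     1.   ] op 0.514 F [ 0.8  0.2 -1.6]
shift mm [ 2.6 19.  -0.5] turn 0.1 q7 -2.0
```

```bash
python3 -m pendant '[[0.001,0.004,0,0],[0.002,0.008,0,0],[0.0025,0.012,-0.0005,0],[0.0025,0.014,-0.0005,0],[0.0025,0.014,-0.0005,0],[0.0025,0.014,-0.0005,0],[0.0025,0.014,-0.0005,0],[0.0025,0.014,-0.0005,0]]'
python3 - <<'E'
from plant import env
from h import *
delta(env,.4826,.0885,.0625,.068)
E
```

```text
clock: 41.65
position: [0.4823, 0.0886, 0.0669]
tool_rot: [-1.571, 0.0, -3.071]
wrist_force: [-0.1, -0.0, -2.4]
opening: 0.518
t 41.65 pos [0.4823 0.0886 0.0669] tilt [-0. -0.  1.] op 0.518 F [-0.1 -0.  -2.4]
shift mm [-0.3  4.4  0.1] turn 0.1 q7 -2.01
```

```bash
python3 -m pendant '[[0,0.001,0,0],[0,0.002,0,0],[0,0.003,0,0],[0,0.004,0,0],[0,0.0045,0,0.1],[0,0.0048,0,0.1],[0,0.0048,0,0.1],[0,0.0048,0,0.1]]'
python3 - <<'E'
from plant import env
from h import *
delta(env,.4826,.0885,.0625,.068)
E
```

```text
clock: 42.45
position: [0.4821, 0.0886, 0.0625]
tool_rot: [-1.571, 0.0, -3.072]
wrist_force: [-1.2, 0.8, 5.6]
opening: 0.517
t 42.45 pos [0.4821 0.0886 0.0625] tilt [-0.  0.  1.] op 0.517 F [-1.2  0.8  5.6]
shift mm [-0.5 -0.   0.2] turn 0.1 q7 -2.02
```

```bash
python3 -m pendant '[[0,0,0,0],[0,0,0,0],[0,0,0,0],[0,0,0,0],[0,0,0,0],[0,0,0,0],[0,-0.01,0,0],[0,-0.03,0,0]]' 0; python3 -m pendant '[[0,-0.05,0,0],[0,-0.1,0,0],[0,-0.13,0,0],[0,-0.15,0.03,0],[0,-0.15,0.07,0],[0,-0.15,0.11,0],[0,-0.15,0.155,0],[0,-0.15,0.2,0]]'
python3 - <<'E'
from plant import env
from h import *
delta(env,.4971,-.3434,.15,.068)
c=cam(env.camera_params("scene"))
cv2.imwrite("pics/scene2.png",env.grab_frame("scene")[:,:,::-1])
E
```

```text
clock: 43.25
position: [0.4811, 0.0883, 0.0917]
tool_rot: [-1.57, -0.003, -3.073]
wrist_force: [0.1, 0.3, -0.1]
opening: 0.997
clock: 44.05
position: [0.4955, -0.1124, 0.243]
tool_rot: [-1.571, 0.001, -3.072]
wrist_force: [0.7, -0.3, 0.9]
opening: 0.995
t 44.05 pos [ 0.4955 -0.1124  0.243 ] tilt [-0.001  0.     1.   ] op 0.995 F [ 0.7 -0.3  0.9]
shift mm [ 14.6  93.  230.5] turn 0.1 q7 -1.46
```

View pics/scene2.png

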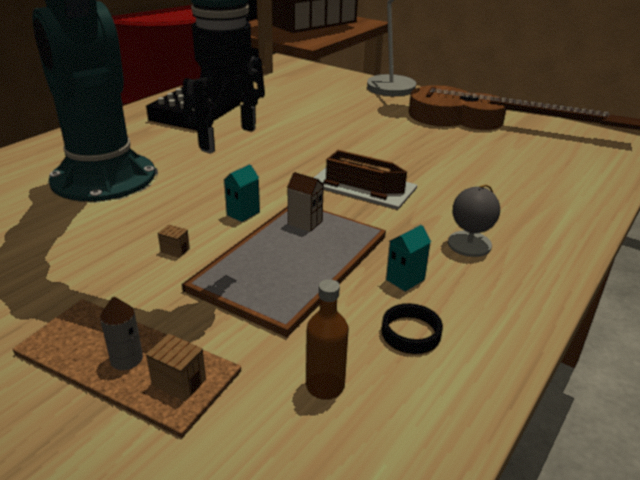

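The house is back on the stage at about (306,205), the boat is on its plinth, and the tower and shed are still on the cork. The tower is next.

```bash
python3 -m pendant '[[0.003,0,0.045,0],[0.006,0,0.09,0],[0.01,0,0.135,0],[0.0145,0.02,0.18,0],[0.0145,0.04,0.215,0],[0.0145,0.06,0.2305,0],[0.0145,0.08,0.2305,0],[0.0145,0.088,0.2305,0]]';   python3 -m pendant '[[0,0,0,0],[0,0,0,0],[0,0,0,0],[0,0,0,0],[0,0,0,0],[0,0,0,0],[0,0,0,0],[0,0,0,0]]';  python3 - <<'E'
from plant import env
from h import *
delta(env,.4971,-.3434,.0546,.068)
cv2.imwrite("pics/w10.png",env.grab_frame("wrist")[:,:,::-1])
E
```

```text
clock: 44.9
position: [0.4957, -0.3418, 0.1525]
tool_rot: [-1.573, -0.003, -3.074]
wrist_force: [1.3, 0.3, 0.1]
opening: 1.0
clock: 45.7
position: [0.4972, -0.342, 0.1541]
tool_rot: [-1.571, 0.0, -3.073]
wrist_force: [-1.0, -0.5, 0.2]
opening: 0.993
t 45.7 pos [ 0.4972 -0.342   0.1541] tilt [-0.  0.  1.] op 0.993 F [-1.  -0.5  0.2]
shift mm [ 0.2 99.5  1.4] turn 0.0 q7 -1.07
```

View pics/w10.png

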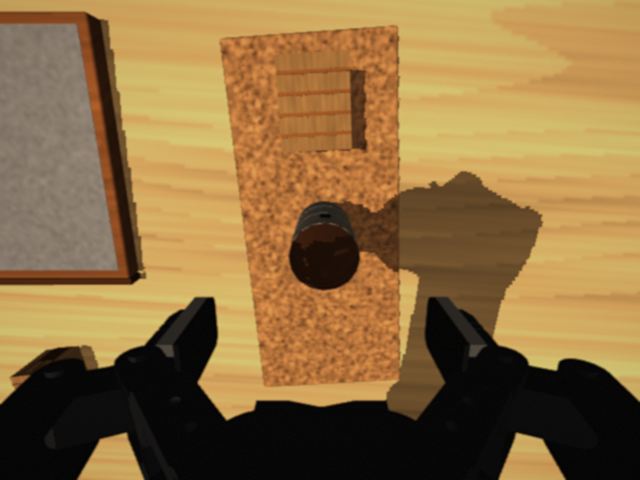

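```bash
python3 -m pendant '[[0,0.03,0.001,0],[0,0.06,0.0014,0],[0,0.08,0.0014,0],[0,0.095,0.0014,0],[0,0.0995,0.0014,0],[0,0.0995,0.0014,0],[0,0.0995,0.0014,0],[0,0.0995,0.0014,0]]'; python3 -m pendant '[[0,0,0,0],[0,0,0,0],[0,0,0,0],[0,0,0,0],[0,0,0,0],[0,0,0,0],[0,0,0,0],[0,0,0,0]]' 1 40
python3 - <<'E'
from plant import env
from h import *
delta(env,.4971,-.3434,.0546,.068)
E
python3 -m pendant '[[0,-0.02,0,0],[0,-0.05,0,0],[0,-0.08,0,0],[0,-0.1,0,0],[0,-0.11,-0.03,0],[0,-0.11,-0.07,0],[0,-0.11,-0.11,0],[0,-0.11,-0.15,0]]'
python3 - <<'E'
from plant import env
from h import *
delta(env,.4911,-.0119,.12,.068)
E
```

```text
clock: 46.55
position: [0.4981, -0.3439, 0.0556]
tool_rot: [-1.57, 0.002, -3.073]
wrist_force: [-0.1, 0.3, 0.6]
opening: 0.997
clock: 47.35
position: [0.4976, -0.3436, 0.055]
tool_rot: [-1.57, 0.0, -3.073]
wrist_force: [-1.7, 0.7, 5.4]
opening: 0.505
t 47.35 pos [ 0.4976 -0.3436  0.055 ] tilt [-0.  0.  1.] op 0.505 F [-1.7  0.7  5.4]
shift mm [ 0.4  0.4 -0.3] turn 0.0 q7 -1.1
clock: 48.15
position: [0.486, -0.1921, 0.1639]
tool_rot: [-1.571, -0.001, -3.073]
wrist_force: [0.7, 0.2, -1.4]
opening: 0.501
t 48.15 pos [ 0.486  -0.1921  0.1639] tilt [ 0.001 -0.001  1.   ] op 0.501 F [ 0.7  0.2 -1.4]
shift mm [ -17.4   44.  -179.4] turn 0.0 q7 -1.31
```

```bash
python3 -m pendant '[[-0.005,0,-0.04,0],[-0.01,0,-0.08,0],[-0.015,0,-0.12,0],[-0.0175,0.01,-0.155,0],[-0.0175,0.02,-0.175,0],[-0.0175,0.035,-0.179,0],[-0.0175,0.05,-0.179,0],[-0.0175,0.06,-0.179,0]]'; python3 -m pendant '[[0,0.01,0,0],[0,0.02,0,0],[0,0.027,0,0],[0,0.03,0,0],[0,0.03,0,0],[0,0.03,0,0],[0,0.03,0,0],[0,0.03,0,0]]'
python3 - <<'E'
from plant import env
from h import *
delta(env,.4914,-.0119,.0608,.068)
E
```

```text
clock: 48.95
position: [0.4911, -0.0134, 0.1031]
tool_rot: [-1.571, -0.002, -3.072]
wrist_force: [-0.4, -0.4, -2.1]
opening: 0.504
clock: 49.75
position: [0.4925, -0.0139, 0.0749]
tool_rot: [-1.571, 0.001, -3.073]
wrist_force: [-0.5, 0.3, -1.9]
opening: 0.507
t 49.75 pos [ 0.4925 -0.0139  0.0749] tilt [-0.001 -0.     1.   ] op 0.507 F [-0.5  0.3 -1.9]
shift mm [ 0.9 14.1 -2.1] turn 0.0 q7 -1.7
```

```bash
python3 -m pendant '[[0.0005,0.004,-0.001,0],[0.0005,0.007,-0.002,0],[0.0005,0.009,-0.002,0],[0.0005,0.01,-0.002,0],[0.0005,0.01,-0.002,0],[0.0005,0.01,-0.002,0],[0.0005,0.01,-0.002,0],[0.0005,0.01,-0.002,0]]'
python3 - <<'E'
from plant import env
from h import *
delta(env,.4914,-.0119,.0608,.068)
E
```

```text
clock: 50.55
position: [0.4916, -0.012, 0.0646]
tool_rot: [-1.571, 0.0, -3.073]
wrist_force: [0.7, 0.2, -2.7]
opening: 0.503
t 50.55 pos [ 0.4916 -0.012   0.0646] tilt [-0.  0.  1.] op 0.503 F [ 0.7  0.2 -2.7]
shift mm [ 0.2  3.8 -0.1] turn 0.0 q7 -1.71
```

```bash
python3 -m pendant '[[0,0.001,0,0],[0,0.002,0,0],[0,0.003,0,0],[0,0.0038,0,0],[0,0.0042,0,0],[0,0.0042,0,0],[0,0.0042,0,0],[0,0.0042,0,0]]'
python3 - <<'E'
from plant import env
from h import *
delta(env,.4914,-.0119,.0608,.068)
E
```

```text
clock: 51.35
position: [0.4916, -0.012, 0.061]
tool_rot: [-1.571, 0.0, -3.073]
wrist_force: [-1.2, -0.7, 5.4]
opening: 0.508
t 51.35 pos [ 0.4916 -0.012   0.061 ] tilt [-0.  0.  1.] op 0.508 F [-1.2 -0.7  5.4]
shift mm [ 0.2  0.2 -0.1] turn 0.0 q7 -1.71
```

Contact. I'll release and go for the shed (cork TCP .5849, -.3319, .0289, yaw .118).

```bash
python3 -m pendant '[[0,0,0,0],[0,0,0,0],[0,0,0,0],[0,0,0,0],[0,0,0,0],[0,0,0,0],[0,-0.01,0,0],[0,-0.03,0,0]]' 0; python3 -m pendant '[[0,-0.05,0,0],[0,-0.1,0,0],[0,-0.13,0,0],[0,-0.14,0.03,0],[0,-0.14,0.07,0],[-0.02,-0.14,0.11,0],[-0.04,-0.14,0.155,0],[-0.06,-0.14,0.195,0]]'
python3 - <<'E'
from plant import env
from h import *
delta(env,.5849,-.3319,.12,.118)
E
```

```text
clock: 52.15
position: [0.4905, -0.012, 0.09]
tool_rot: [-1.571, -0.003, -3.073]
wrist_force: [-0.0, 0.5, 0.6]
opening: 1.001
clock: 52.95
position: [0.565, -0.2047, 0.2313]
tool_rot: [-1.57, 0.001, -3.074]
wrist_force: [0.9, 0.3, -0.5]
opening: 1.0
t 52.95 pos [ 0.565  -0.2047  0.2313] tilt [-0.001  0.001  1.   ] op 1.0 F [ 0.9  0.3 -0.5]
shift mm [-11.2 111.4 128.2] turn -2.9 q7 -1.29
```

```bash
python3 -m pendant '[[-0.004,0.01,0.04,-1],[-0.008,0.03,0.08,-2],[-0.011,0.05,0.115,-2.9],[-0.011,0.075,0.128,-2.9],[-0.011,0.1,0.128,-2.9],[-0.011,0.108,0.128,-2.9],[-0.011,0.108,0.128,-2.9],[-0.011,0.108,0.128,-2.9]]';   python3 -m pendant '[[0,0,0,0],[0,0,0,0],[0,0,0,0],[0,0,0,0],[0,0,0,0],[0,0,0,0],[0,0,0,0],[0,0,0,0]]';  python3 - <<'E'
from plant import env
from h import *
delta(env,.5849,-.3319,.0292,.118)
cv2.imwrite("pics/w11.png",env.grab_frame("wrist")[:,:,::-1])
E
```

```text
clock: 53.75
position: [0.5854, -0.3288, 0.1236]
tool_rot: [-1.57, 0.001, -3.021]
wrist_force: [-0.4, -0.8, -0.0]
opening: 1.001
clock: 54.55
position: [0.5846, -0.3293, 0.1222]
tool_rot: [-1.571, -0.0, -3.022]
wrist_force: [-0.4, -1.1, -0.5]
opening: 0.998
t 54.55 pos [ 0.5846 -0.3293  0.1222] tilt [ 0. -0.  1.] op 0.998 F [-0.4 -1.1 -0.5]
shift mm [-0.  93.   2.6] turn 0.1 q7 -1.08
```

View pics/w11.png

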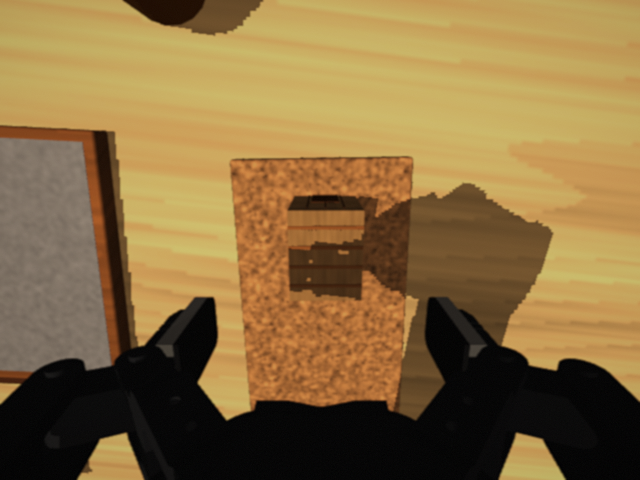

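```bash
python3 -m pendant '[[0,0.03,0.001,0],[0,0.055,0.002,0],[0,0.075,0.0025,0],[0,0.088,0.0025,0],[0,0.0925,0.0025,0],[0,0.0925,0.0025,0],[0,0.0925,0.0025,0],[0,0.0925,0.0025,0]]'; python3 -m pendant '[[0,0,0,0],[0,0,0,0],[0,0,0,0],[0,0,0,0],[0,0,0,0],[0,0,0,0],[0,0,0,0],[0,0,0,0]]' 1 40
python3 - <<'E'
from plant import env
from h import *
delta(env,.5849,-.3319,.0289,.118)
E
python3 -m pendant '[[0,-0.02,0,0],[0,-0.05,0,0],[0,-0.08,0,0],[0,-0.1,0,0],[0,-0.11,-0.03,0],[0,-0.11,-0.07,1],[0.02,-0.11,-0.11,2],[0.05,-0.11,-0.14,2.9]]'
python3 - <<'E'
from plant import env
from h import *
delta(env,.4955,-.1090,.1,.068)
E
```

```text
clock: 55.4
position: [0.5857, -0.3322, 0.031]
tool_rot: [-1.57, 0.002, -3.022]
wrist_force: [-0.3, -0.5, 0.6]
opening: 1.002
clock: 56.2
position: [0.5852, -0.3321, 0.0303]
tool_rot: [-1.57, 0.001, -3.022]
wrist_force: [0.8, 0.6, 5.4]
opening: 0.506
t 56.2 pos [ 0.5852 -0.3321  0.0303] tilt [-0.001  0.     1.   ] op 0.506 F [0.8 0.6 5.4]
shift mm [ 0.3  1.4 -0.2] turn 0.1 q7 -1.09
clock: 57.0
position: [0.5191, -0.1948, 0.1392]
tool_rot: [-1.573, 0.001, -3.069]
wrist_force: [0.1, 0.8, -1.5]
opening: 0.512
t 57.0 pos [ 0.5191 -0.1948  0.1392] tilt [-0.001 -0.002  1.   ] op 0.512 F [ 0.1  0.8 -1.5]
shift mm [ 17.4  39.4 -87.2] turn 0.2 q7 -1.28
```

```bash
python3 -m pendant '[[0.005,0,-0.03,0],[0.01,0,-0.06,0],[0.015,0.005,-0.08,0],[0.017,0.02,-0.087,0],[0.017,0.035,-0.087,0],[0.017,0.05,-0.087,0],[0.017,0.06,-0.087,0],[0.017,0.07,-0.087,0]]'; python3 -m pendant '[[0,0.01,0,0],[0,0.015,0,0],[0,0.02,0,0],[0,0.02,0,0],[0,0.02,0,0],[0,0.02,0,0],[0,0.02,0,0],[0,0.02,0,0]]'
python3 - <<'E'
from plant import env
from h import *
delta(env,.4957,-.1090,.0362,.068)
E
```

```text
clock: 57.8
position: [0.4952, -0.1131, 0.0688]
tool_rot: [-1.571, -0.001, -3.073]
wrist_force: [0.5, 0.7, -1.7]
opening: 0.516
clock: 58.6
position: [0.4958, -0.1132, 0.0501]
tool_rot: [-1.571, 0.001, -3.073]
wrist_force: [0.4, -0.3, -0.9]
opening: 0.513
t 58.6 pos [ 0.4958 -0.1132  0.0501] tilt [-0.001  0.     1.   ] op 0.513 F [ 0.4 -0.3 -0.9]
shift mm [-0.2 13.9 -4.2] turn 0.0 q7 -1.45
```

```bash
python3 -m pendant '[[0,0.004,-0.002,0],[0,0.007,-0.004,0],[0,0.009,-0.0042,0],[0,0.0105,-0.0042,0],[0,0.0105,-0.0042,0],[0,0.0105,-0.0042,0],[0,0.0105,-0.0042,0],[0,0.0105,-0.0042,0]]'
python3 - <<'E'
from plant import env
from h import *
delta(env,.4957,-.1090,.0362,.068)
E
```

```text
clock: 59.4
position: [0.4954, -0.109, 0.0394]
tool_rot: [-1.571, 0.0, -3.073]
wrist_force: [-1.1, 0.4, -1.3]
opening: 0.509
t 59.4 pos [ 0.4954 -0.109   0.0394] tilt [-0.  0.  1.] op 0.509 F [-1.1  0.4 -1.3]
shift mm [-0.3  3.2  0. ] turn 0.0 q7 -1.46
```

```bash
python3 -m pendant '[[0,0.001,0,0],[0,0.002,0,0],[0,0.003,0,0],[0,0.0035,0,0],[0,0.0038,0,0],[0,0.0038,0,0],[0,0.0038,0,0],[0,0.0038,0,0]]'
python3 - <<'E'
from plant import env
from h import *
delta(env,.4957,-.1090,.0362,.068)
E
```

```text
clock: 60.2
position: [0.4953, -0.109, 0.0362]
tool_rot: [-1.571, 0.0, -3.073]
wrist_force: [-0.9, 1.0, 6.2]
opening: 0.512
t 60.2 pos [ 0.4953 -0.109   0.0362] tilt [-0.  0.  1.] op 0.512 F [-0.9  1.   6.2]
shift mm [-0.4 -0.   0.1] turn 0.0 q7 -1.46
```

Release, lift straight up, then go back to the earlier viewpoint (the w2 pose) to compare.

```bash
python3 -m pendant '[[0,0,0,0],[0,0,0,0],[0,0,0,0],[0,0,0,0],[0,0,0,0],[0,0,0,0],[0,-0.01,0,0],[0,-0.03,0,0]]' 0; python3 -m pendant '[[0,-0.05,0,0],[0,-0.1,0,0],[0,-0.15,0,0],[0,-0.185,0,0],[0,-0.185,-0.03,0],[0,-0.185,-0.06,0],[0,-0.185,-0.095,0],[0,-0.185,-0.095,0]]'
python3 - <<'E'
from plant import env
from h import *
delta(env,.489,-.0137,.2502,.0686)
E
```

```text
clock: 61.0
position: [0.4943, -0.1088, 0.0652]
tool_rot: [-1.571, -0.003, -3.073]
wrist_force: [-0.4, 0.6, -0.1]
opening: 0.998
clock: 61.8
position: [0.4882, -0.0089, 0.2514]
tool_rot: [-1.573, 0.001, -3.065]
wrist_force: [-0.3, 0.0, -0.0]
opening: 1.003
t 61.8 pos [ 0.4882 -0.0089  0.2514] tilt [-0.001 -0.003  1.   ] op 1.003 F [-0.3  0.  -0. ]
shift mm [-0.4  1.2  4.9] turn 0.5 q7 -1.62
```

```bash
python3 -m pendant '[[0,0,0.001,0],[0,0,0.001,0],[0,0,0.001,0],[0,0,0.001,0],[0,0,0.001,0],[0,0,0.001,0],[0,0,0.001,0],[0,0,0.001,0]]'
python3 - <<'E'
from plant import env
from h import *
delta(env,.489,-.0137,.2502,.0686)
im=env.grab_frame("wrist")[:,:,::-1].copy(); cv2.imwrite("pics/w12.png",im)
o=cv2.imread("pics/w2.png")
f=lambda i,x,y,w,h:cv2.resize(i[y:y+h,x:x+w],None,fx=2.2,fy=2.2,interpolation=cv2.INTER_CUBIC)
cv2.imwrite("pics/cmp.png",np.vstack([f(o,145,165,350,105),f(im,145,165,350,105)]))
cv2.imwrite("pics/scene3.png",env.grab_frame("scene")[:,:,::-1]); cv2.imwrite("pics/side5.png",env.grab_frame("side")[:,:,::-1])
E
```

```text
clock: 62.6
position: [0.4889, -0.0152, 0.2505]
tool_rot: [-1.571, -0.0, -3.073]
wrist_force: [-0.9, -0.2, 0.6]
opening: 1.001
t 62.6 pos [ 0.4889 -0.0152  0.2505] tilt [ 0. -0.  1.] op 1.001 F [-0.9 -0.2  0.6]
shift mm [-0.2  0.3 -1.5] turn 0.0 q7 -1.61
```

View pics/cmp.png

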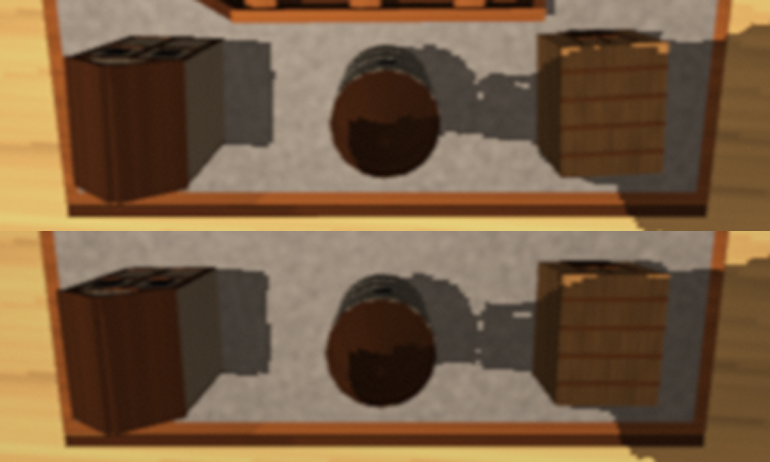

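View pics/scene3.png

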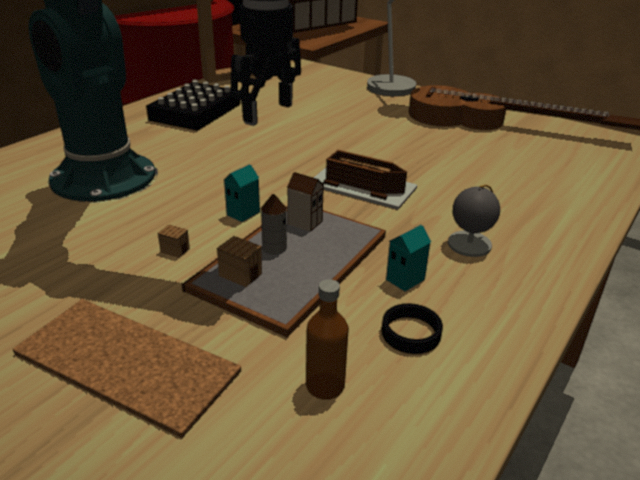

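View pics/side5.png

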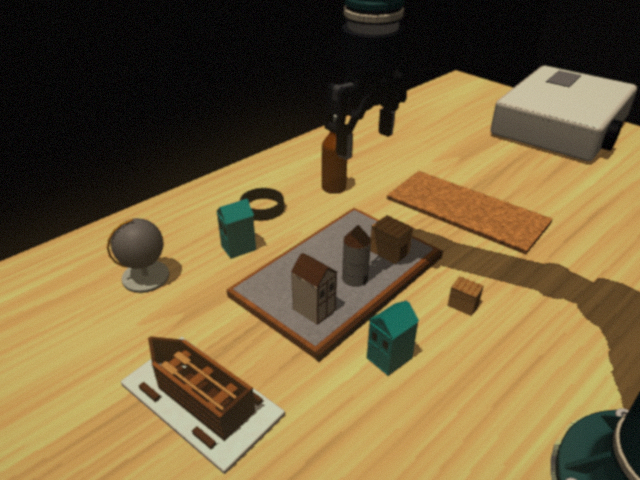

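```bash
python3 -c "
from plant import env
print(env.hand_in(), env.get_state()['clock'])"
```

```text
the job is handed in; nothing more can be done
the job is handed in; nothing more can be done
```

The job is done and handed in at about 63 s of the 141 s allowed; the hand-in gave no verdict. I set the shed, then the tower, then the house on the cork board, and put the boat on its plinth with the bow away from the robot. Then I put the house, tower and shed back on their spots, turned square with the stage.

**Buildings:** before and after wrist pictures from the same viewpoint agree to about 1 mm, after allowing for a 1.5 mm difference in camera position. All three are upright.

**Boat:** it lies flat between the chocks, its origin about 1.3 mm from the plinth's centre by the wrist picture and parallel to the plinth.

**Bystanders and force:** the bottle, globe, tape roll and look-alikes appear unmoved in the scene and side pictures. The highest wrist force reported was about 9 N.

**Disagreements:** the scene and side cameras disagreed by up to 10 mm with the raw calibration, until I fitted small corrections to the camera poses against the known board sizes. The wrist camera then put the plinth 4 mm nearer the robot's right than that fit, so I aimed about 2 mm that way. The buildings measured 97 and 102 mm apart instead of the stated 98, so I put each back where I had gripped it.

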